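# Load the relay stack into a stage-effects control box and shut it

## Robot

A 6-joint arm with a two-finger parallel gripper is mounted at the origin on the work surface. World frame = base frame: x ahead of the robot, y to its left, z up, the work surface at z = 0. Lengths are in mm, angles in rad, forces in N, time in s.
With the tool pointing down it reaches from about 300 to 825 mm from the base axis. Payload 5.4 kg.
Tool frame: the origin (TCP) lies between the finger pads; the fingertips stand 14 mm ahead of it and the grasp point (between the pads) lies 5 mm behind it (robot.tip_extent is the distance from the TCP to the fingertips, in mm); z points along the fingers, y is the direction in which the jaws open and shut (so a half turn about z gives the same grasp; the last joint's range is limited). The gripper opens to 92 mm and grips with 3 to 60 N. Pads are 20 mm wide; open, the fingers measure 128 mm over their backs; the gripper's body (75 mm by 189 mm) begins 69 mm behind the grasp point.
Start: joints at [1.081, 0.158, 1.597, -0, 1.386, -0.21], TCP at [158.804, 552.619, 228.601] pointing down, gripper open.
Joint ranges: [-2.91, 2.91], [-0.94, 2.29], [0.18, 2.7], [-1.29, 4.43], [0.17, 2.64], [-3, 3]. Speed limits (rad/s): [2.57, 2.57, 3.14, 3.14, 3.14, 3.14].

## Interface

Orientations are given as a unit quaternion [w, x, y, z].
In Python, from rig import robot gives the robot as it stands.
- The arm moves only by the tool carry_out, never from a script. Its argument "deltas" is a list of rows, each a list of 7 numbers: the opening, from 0 (shut) to 1 (fully open), then the shift along the tool's x, y, z in cm, then the turn, a rotation vector about the tool's x, y, z in rad. In form: [[grip, tx, ty, tz, wx, wy, wz], ...]. A call has 1 to 12 rows; each row shifts and turns the pose as measured when the row begins, along the tool's axes as they then stand; what a row does not reach is not made up. A row lasts 1/12 s, in which the tool goes at most 41.7 mm and 7.16 degrees, less where a joint would pass 70% of its speed; a pose out of reach is approached as far as the arm can. A call is refused whole if a number of a shift passes 4.17 or a number of a turn 0.125, either way. A call with a gripper value outside its range is refused whole. The fingers move at their own pace and stop on an object; "squeeze" is the grip in N (left out, the last holds). Time passes only in rows, so rows that do not move let the fingers close. It gives the time, the measured TCP pose, the force and the opening at its end, in the units of the state.
- robot.sense(): the state, without advancing time (a new reading comes with each control period).
- robot.get_image(name): name is "side" or "top" or "wrist"; returns a dict with "pixels" (384x512x3 uint8, red, green, blue), "z_map" (384x512 float32, mm along the optical axis (not along the pixel's ray), 0 where there is no reading), "fx", "fy", "cx", "cy" (pixels), "R" (3x3) and "t" (3): a world point X has camera coordinates R X + t. Camera axes: x right, y down, z forward; pixel columns grow to the right and rows downward; lengths in mm; the calibration is good to about 2 mm. The wrist camera is an equidistant fisheye: a pixel r from the principal point sees the ray r / f radians off the axis. A picture is of the moment at which its call begins.
- robot.sign_off(): hands the job in, once; it reports no verdict.
The state is a dict: "time": time; "qpos": joint angles; "qd": joint speeds; "joint_efforts": joint torques, N m; "eef_pos": TCP position; "orientation": TCP orientation; "ft_force": force on the tool from outside, world axes, zero at the start; "ft_torque": the same for the moment, N m; "grip_width": opening from 0.0 (shut) to 1.0 (fully open).
Only numpy, scipy, OpenCV 4.12 (cv2) and the standard library are available. Lean on these libraries where they do the work, as an engineer would, in place of code of your own. Each camera call takes 0.05 s, during which the arm holds its last target.

## Task

Fit out the grey control box for the set: lift the plywood jig off its four brass posts and lay it flat in the orange tray, then lower every blue relay board on the bench over the posts, stacked one on another in any order, each with its green terminal strip towards the side of the box with the black cable glands. Put the aluminium cover plate over the posts on top of the last board, everything pushed fully home, and ease the lid shut without slamming it. Leave the tools and other things on the bench as they are.

Things in the scene. Friction and masses are not known exactly. Their poses are not given: they have to be found in the camera images.
- box: grey control box, open at the top, 170 (x) x 200 (y) x 100 mm tall, walls and floor 5 mm, fixed to the bench. Origin: centre of its underside, z up. Its lid is hinged along its +x top rim; three black cable glands stick 16 mm out of its +y wall. Four upright brass posts, 6 mm thick, stand inside at x = +-36, y = +-48 mm; their top 6 mm are tapered and end 91 mm above the underside.
- stack (a point): centre of the inner floor of the box, midway between the posts, 5 mm above the underside. The origin of the first plate on the posts comes to rest here and each further plate 20 mm higher.
- gland_side (a point): middle of the box's +y wall, where the cable glands are (outer face, 45 mm above the underside)
- lid (a joint): angle of the lid in rad: 0 shut, about 1.6 upright, 1.95 leaning back at its stop; it starts open. Stiff friction hinge: the lid stays where it is left and takes 1 to 3 N to move at its free edge. The lid is a grey plate 170 x 200 x 6 mm with a tongue 70 mm wide that sticks 12 mm out of the middle of its free edge; there is no handle: it can be pushed over from behind and then down from above.
- lid_hinge (a point): middle of the lid's hinge axis (parallel to the box's y), on the box's +x top rim, 100 mm above the bench; the underside of the lid lies in the plane of the axis
- lid_edge (a point): middle of the lid's free edge, 170 mm from the hinge, at half its thickness; it travels with the lid
- relay_a: first relay board, may be absent: a blue drilled plate 100 (x) x 120 (y) x 4 mm standing on two black flanges 16 mm tall along its two 120 mm edges, so 20 mm from underside to plate top. Origin: centre of the underside of the flanges; z up. Four 9 mm holes at x = +-36, y = +-48 mm. In the middle of the top a black relay block 34 (x) x 30 (y) x 13 mm to be gripped (its top 33 mm over the origin); a green terminal strip 54 x 12 x 10 mm along the +y edge. 0.11 kg.
- relay_b: second relay board, may be absent: a blue drilled plate 100 (x) x 120 (y) x 4 mm standing on two black flanges 16 mm tall along its two 120 mm edges, so 20 mm from underside to plate top. Origin: centre of the underside of the flanges; z up. Four 9 mm holes at x = +-36, y = +-48 mm. In the middle of the top a black relay block 34 (x) x 30 (y) x 13 mm to be gripped (its top 33 mm over the origin); a green terminal strip 54 x 12 x 10 mm along the +y edge. 0.11 kg.
- relay_c: third relay board, may be absent: a blue drilled plate 100 (x) x 120 (y) x 4 mm standing on two black flanges 16 mm tall along its two 120 mm edges, so 20 mm from underside to plate top. Origin: centre of the underside of the flanges; z up. Four 9 mm holes at x = +-36, y = +-48 mm. In the middle of the top a black relay block 34 (x) x 30 (y) x 13 mm to be gripped (its top 33 mm over the origin); a green terminal strip 54 x 12 x 10 mm along the +y edge. 0.11 kg.
- relay_a_term (a point): top of the green terminal strip of relay_a, 53 mm from the middle of the board along its +y
- relay_b_term (a point): top of the green terminal strip of relay_b, 53 mm from the middle of the board along its +y
- relay_c_term (a point): top of the green terminal strip of relay_c, 53 mm from the middle of the board along its +y
- cover: aluminium cover plate, 100 (x) x 120 (y) x 4 mm with two flanges 16 mm tall along its 120 mm edges and the same four holes as the boards. Origin: centre of the underside of the flanges. In the middle of the top a red grip block 34 (x) x 30 (y) x 13 mm (top 33 mm over the origin). Either way round. 0.14 kg.
- jig: plywood post-setting jig on the posts at the start: plate 100 (x) x 120 (y) x 12 mm, flat underneath, with the same four 9 mm holes, and in the middle of its top a dark wooden grip block 34 (x) x 30 (y) x 34 mm (top 46 mm over the origin). Origin: centre of the underside. 0.12 kg.
- tray: orange open tray 150 (x) x 170 (y) x 22 mm, floor and walls 4 mm, fixed. Origin: centre of its underside.
- drill: teal and black cordless drill standing on its battery, 220 mm tall; bystander
- hammer: claw hammer lying, 260 mm; bystander
- screwdriver: yellow screwdriver lying, 200 mm; bystander
- tape: yellow tape measure 70 x 34 x 62 mm; bystander
- mug: white mug, 95 mm tall; bystander
- glue: white glue bottle, 190 mm tall; bystander
- screws: red carton of screws 60 x 90 x 50 mm; bystander
- offcut: pine offcut 45 x 140 x 70 mm; bystander
Things that resemble listed ones, but are neither listed nor needed, are in the scene too. What is shaped like the jig but purple is not meant.

How it is judged:
By the outcome, as a careful person would: the job done as asked, in the order asked, and still so for the second after the job is handed in, with the robot touching nothing.
Of relay_a, relay_b, relay_c only 2 to 3 are there at a start; the rules pass over those that are not, and their reading is None.
At some moment in a run one of relay_a, relay_b, relay_c, cover may be knocked a few centimetres aside while the robot is not near it.
Once in a run the grip may slacken for a moment while it holds something.
It also fails if it takes over 208 s, if anything falls off the work surface, if the arm or the gripper's body presses on something with over 40 N, if the wrist force passes 120 N, or if a joint passes its speed limit or range.

## Working session

There is one attempt and no reset: what is moved stays moved. The work goes in short steps, Python scripts to look and compute and a tool call to move; the robot and the scene stay as the last step left them, time stands still between calls to the robot, and variables do not carry over. Pictures are saved under pics/ and viewed, and the job is handed in when it is done.

Besides the shell and the picture viewer there is one more tool, called after "Call:" as a command line: name --pt "numbers of a row" for each row, then --argument value for the rest. carry_out: Moves the arm, as the interface text tells. Its arguments: {"type":"object","properties":{"deltas":{"type":"array","items":{"type":"array","items":{"type":"number"}}},"squeeze":{"type":"number"}},"required":["deltas"]}

```bash
ls; mkdir -p pics; python3 - <<'E'
from rig import robot
import cv2
s=robot.sense()
for k,v in s.items(): print(k,v)
for n in ["top","side","wrist"]:
    im=robot.get_image(n)
    cv2.imwrite(f"pics/{n}0.png",im["pixels"][:,:,::-1])
    print(n,im["fx"],im["fy"],im["cx"],im["cy"],im["R"],im["t"])
E
```

```text
pics
time 0.0
qpos [ 1.08087080e+00  1.59044442e-01  1.59821970e+00 -2.92891999e-05
  1.38622531e+00 -2.10091959e-01]
qd [ 1.57471709e-03 -3.25196937e-04 -7.27266486e-04 -1.44707064e-03
 -3.97867046e-05 -8.67180965e-04]
joint_efforts [-3.77698270e-04 -3.85566151e+01 -3.22109091e+01  7.01119518e-02
  3.77034280e-02 -1.26546561e-04]
eef_pos [158.54469764 552.07791656 227.62778365]
orientation [-3.11691389e-04  1.39457974e-01  9.90227536e-01 -8.95833669e-04]
ft_force [ 0.82578243 -0.0351701  -0.26750055]
ft_torque [ 0.01482778 -0.00735421 -0.03839386]
grip_width 0.9993563145163696
top 380.80302637366674 380.80302637366674 257.66008217007635 190.78319695218843 [[ 0.01299746 -0.99991014 -0.00328207]
 [-0.99425138 -0.01257489 -0.10633001]
 [ 0.10627919  0.00464523 -0.99432548]] [   7.33478312  485.4096396  1189.14503202]
side 401.70148441329786 401.70148441329786 253.31183044406058 188.41119861833874 [[ 0.71911054 -0.69467659 -0.01744857]
 [-0.49737363 -0.4970078  -0.71105747]
 [ 0.4852829   0.52000738 -0.70291737]] [-337.30326284  314.44413589 1258.53593379]
wrist 297.3186396354542 297.3186396354542 249.38806862260748 193.07925280875753 [[ 0.2758282   0.96120383 -0.00245028]
 [ 0.92840922 -0.26575547  0.25967356]
 [ 0.24894805 -0.07390015 -0.96569335]] [-572.67495054  -30.070306    391.43707948]
```

View pics/top0.png

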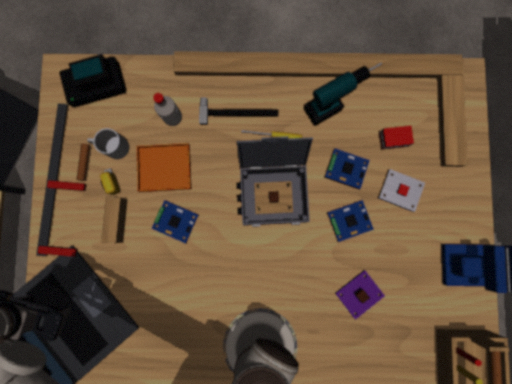

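View pics/side0.png

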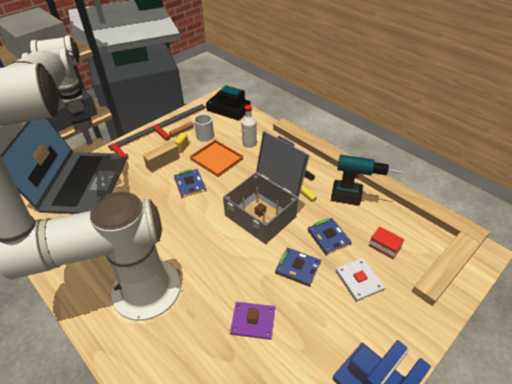

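View pics/wrist0.png

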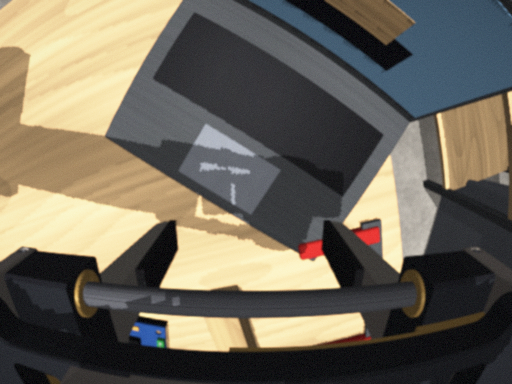

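```bash
python3 - <<'E'
import cv2,numpy as np
t=cv2.imread("pics/top0.png")
def c(x0,y0,x1,y1,n,f=6):
    cv2.imwrite(f"pics/{n}.png",cv2.resize(t[y0:y1,x0:x1],None,fx=f,fy=f,interpolation=cv2.INTER_CUBIC))
c(225,130,355,230,"c1")
c(310,135,440,235,"c2")
c(100,130,230,250,"c3",5)
E
```

```text
(no output)
```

View pics/c1.png

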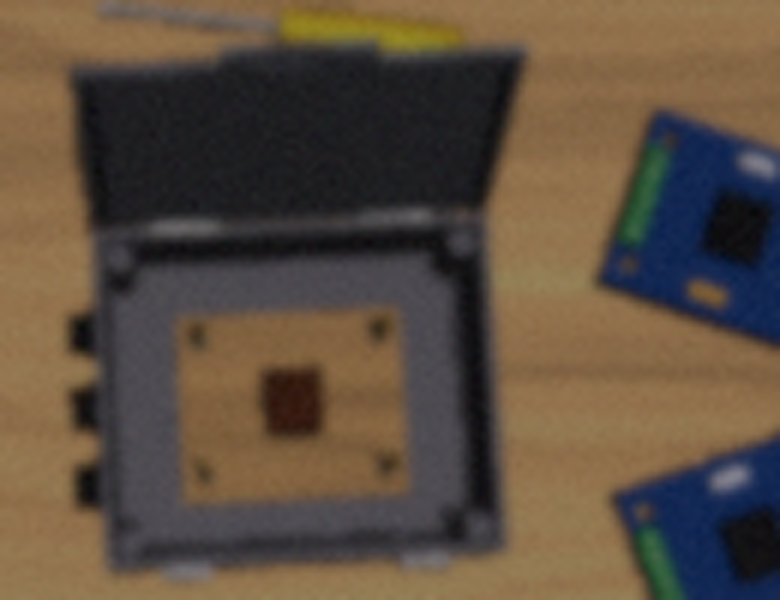

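View pics/c2.png

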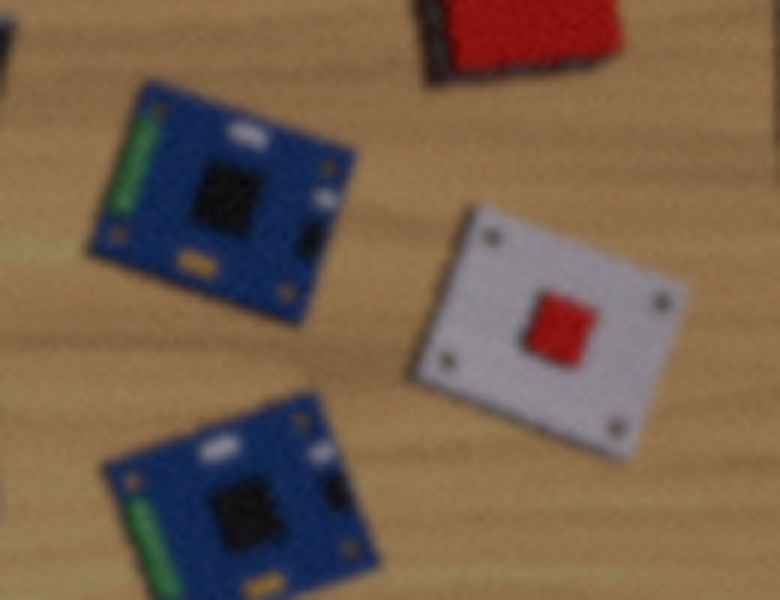

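View pics/c3.png

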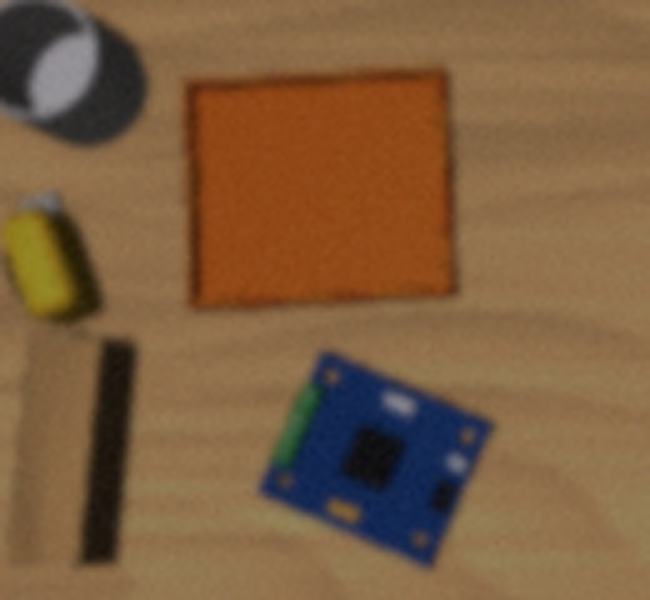

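```bash
cat > h.py <<'E'
import numpy as np,cv2
from scipy.spatial.transform import Rotation as Ro
from rig import robot
def ray(im,uv,fish):
    uv=np.atleast_2d(uv).astype(float)
    x=(uv[:,0]-im["cx"])/im["fx"]; y=(uv[:,1]-im["cy"])/im["fy"]
    if fish:
        r=np.hypot(x,y)+1e-12
        d=np.stack([np.sin(r)*x/r,np.sin(r)*y/r,np.cos(r)],1)
    else: d=np.stack([x,y,np.ones_like(x)],1)
    R=np.array(im["R"]); return -R.T@np.array(im["t"]), d@R
def onplane(im,uv,z,fish=False):
    c,d=ray(im,uv,fish); s=(z-c[2])/d[:,2]; return c+s[:,None]*d
def proj(im,X,fish=False):
    X=np.atleast_2d(X); p=X@np.array(im["R"]).T+np.array(im["t"])
    if fish:
        rr=np.hypot(p[:,0],p[:,1])+1e-12; th=np.arctan2(rr,p[:,2]); n=p[:,:2]/rr[:,None]*th[:,None]
    else: n=p[:,:2]/p[:,2:]
    return n*im["fx"]+[im["cx"],im["cy"]]
def mask(im,lo,hi):
    h=cv2.cvtColor(im["pixels"],cv2.COLOR_RGB2HSV); return cv2.inRange(h,np.array(lo),np.array(hi))
def blobs(m,amin=20):
    cs,_=cv2.findContours(m,cv2.RETR_EXTERNAL,cv2.CHAIN_APPROX_NONE)
    return sorted([c for c in cs if cv2.contourArea(c)>amin],key=lambda c:-cv2.contourArea(c))
def rect(im,cnt,z,fish=False):
    P=onplane(im,cnt[:,0,:],z,fish)[:,:2].astype(np.float32)
    (c,s,a)=cv2.minAreaRect(P); return np.round(c,1),np.round(s,1),round(a,1)
def cent(im,cnt,z,fish=False):
    m=cv2.moments(cnt); return onplane(im,[[m["m10"]/m["m00"],m["m01"]/m["m00"]]],z,fish)[0]
def tool():
    s=robot.sense(); w,x,y,z=s["orientation"]; return np.array(s["eef_pos"]),Ro.from_quat([x,y,z,w])
def delta(pos,yaw):
    """shift (cm, tool axes) and turn needed to be at pos with tool down, tool-y axis at yaw (world rad, mod pi)"""
    p,R=tool(); M=R.as_matrix()
    best=None
    for k in (0,1):
        a=yaw+k*np.pi; y=np.array([np.cos(a),np.sin(a),0]); zz=np.array([0,0,-1.]); x=np.cross(y,zz)
        T=Ro.from_matrix(np.stack([x,y,zz],1)); rv=(R.inv()*T).as_rotvec()
        if best is None or np.linalg.norm(rv)<np.linalg.norm(best): best=rv
    return np.round(M.T@(np.array(pos)-p)/10,2),np.round(best,3)
def save(im,n,f=1,crop=None):
    a=im["pixels"][:,:,::-1]
    if crop: x0,y0,x1,y1=crop; a=a[y0:y1,x0:x1]
    cv2.imwrite(f"pics/{n}.png",cv2.resize(a,None,fx=f,fy=f,interpolation=cv2.INTER_CUBIC))
def st():
    s=robot.sense(); print("t",round(s["time"],2),"p",np.round(s["eef_pos"],1),"F",np.round(s["ft_force"],1),"g",round(s["grip_width"],3),"q",np.round(s["qpos"],2))
E
cat > survey.py <<'E'
from h import *
im=robot.get_image("top")
for n,lo,hi,z in [("blue",(105,120,40),(125,255,255),20),("red",(0,150,80),(8,255,255),33),("red2",(172,150,80),(180,255,255),33),("orange",(8,190,80),(16,255,255),22),("green",(45,80,40),(85,255,255),30),("purple",(128,100,40),(160,255,255),12)]:
    for c in blobs(mask(im,lo,hi),15):
        m=cv2.moments(c); print(n,cv2.contourArea(c),np.round([m["m10"]/m["m00"],m["m01"]/m["m00"]]),"cent",np.round(cent(im,c,z)[:2],1),"rect",*rect(im,c,z))
E
python3 survey.py
python3 - <<'E'
from h import *
im=robot.get_image("top")
# box rim corners guess
for uv in [(241,167.5),(307,166),(243.5,224.5),(308.5,221.5)]: print(onplane(im,[uv],100)[0])
print("jig",onplane(im,[(273.7,196.8)],51))
z=im["z_map"]
cam=-np.array(im["R"]).T@im["t"]; print(cam)
E
```

```text
blue 1440.5 [464. 265.] cent [ 261.4 -636.4] rect [ 262.  -637.4] [121.1 123.5] 89.2
blue 786.0 [347. 170.] cent [ 557.7 -273.6] rect [ 562.2 -272.6] [113.2  94.6] 71.8
blue 756.0 [175. 222.] cent [382.6 274.1] rect [385.1 275.7] [112.6  93.3] 67.5
blue 736.5 [351. 220.] cent [ 396.9 -284.9] rect [ 395.  -281.2] [ 93.9 112.8] 19.5
blue 451.0 [500. 269.] cent [ 249.9 -748.9] rect [ 249.7 -748.9] [142.   34.1] 0.2
red 492.0 [398. 136.] cent [ 668.4 -437. ] rect [ 668.5 -436.7] [62.2 92. ] 6.5
red 232.5 [ 65. 185.] cent [494.8 625.6] rect [494.6 626.6] [117.7  24.6] 86.6
red 223.5 [ 55. 251.] cent [288.7 643.5] rect [288.3 642.2] [113.7  25.1] 85.7
red 67.5 [158.  97.] cent [786.9 343.3] rect [786.3 342.4] [30.3 32.8] 0.7
red 49.0 [403. 190.] cent [ 494.3 -447.5] rect [ 493.5 -446.8] [25.6 26.4] 68.4
red 29.0 [478. 362.] cent [ -28.2 -658.4] rect [ -27.2 -658.6] [17.4 18.4] 0.8
orange 2205.0 [163. 167.] cent [558.2 318.7] rect [559.  318.7] [146.2 168.1] 3.9
green 52.5 [335. 226.] cent [ 376.7 -230.6] rect [ 376.4 -231. ] [53.2 13.5] 21.6
green 48.5 [332. 162.] cent [ 580.  -222.2] rect [ 581.  -222.5] [12.1 55.7] 71.5
green 40.0 [159. 215.] cent [405.  324.3] rect [404.9 324.4] [10.8 51.8] 67.6
purple 1147.0 [360. 294.] cent [ 164.8 -309.8] rect [ 165.5 -310. ] [ 98.7 118. ] 38.5
[547.316071    64.35878911 100.        ]
[ 554.36919306 -134.54498196  100.        ]
[376.21436496  53.91808659 100.        ]
[ 387.58055897 -138.8659941   100.        ]
jig [[464.35460043 -36.82435115  51.        ]]
[ 356.14249986    7.91424665 1234.03488967]
```

```bash
python3 - <<'E'
from h import *
print(delta((440,-37,330),np.radians(92.5)))
im=robot.get_image("wrist"); p,R=tool()
c=-np.array(im["R"]).T@im["t"]; print("cam in tool",R.inv().apply(c-p), "axis",R.inv().apply(np.array(im["R"])[2]))
E
```

```text
(array([-43.31, -48.89, -10.15]), array([-0.001, -0.   , -0.323]))
cam in tool [  72.76250841   -1.17635047 -156.52144734] axis [-0.25997116 -0.00098074  0.96561588]
```

Call:
carry_out --pt "1 0 0 -3.4 0 0 -0.108" --pt "1 0 0 -3.4 0 0 -0.108" --pt "1 0 0 -3.4 0 0 -0.108" --pt "1 0 -4 0 0 0 0" --pt "1 0 -4 0 0 0 0" --pt "1 0 -4 0 0 0 0"

```text
time: 0.8
eef_pos: [166.6, 434.5, 333.3]
orientation: [-0.001, -0.033, 0.999, -0.002]
ft_force: [0.7, -0.0, 1.2]
grip_width: 1.001
```

```bash
python3 - <<'E'
from h import *
st();print(delta((440,-37,330),np.radians(92.5)))
E
```

```text
t 0.8 p [166.6 434.5 333.3] F [ 0.7 -0.   1.2] g 1.001 q [ 0.94 -0.18  1.73 -0.    1.6  -0.69]
(array([-24.18, -48.84,   0.43]), array([-0.003, -0.002,  0.022]))
```

Call:
carry_out --pt "1 -1.9 -3.6 0 0 0 0.02" --pt "1 -1.9 -3.6 0 0 0 0" --pt "1 -1.9 -3.6 0 0 0 0" --pt "1 -1.9 -3.6 0 0 0 0" --pt "1 -1.9 -3.6 0 0 0 0" --pt "1 -1.9 -3.6 0 0 0 0" --pt "1 -1.9 -3.6 0 0 0 0" --pt "1 -1.9 -3.6 0 0 0 0" --pt "1 -1.9 -3.6 0 0 0 0" --pt "1 -1.9 -3.6 0 0 0 0" --pt "1 -1.9 -3.6 0 0 0 0" --pt "1 -1.9 -3.6 0 0 0 0"

```text
time: 1.8
eef_pos: [416.1, 0.6, 337.3]
orientation: [0.006, -0.027, 1.0, 0.001]
ft_force: [0.5, 0.5, -0.4]
grip_width: 1.003
```

```bash
python3 - <<'E'
from h import *
st();print(delta((440,-37,330),np.radians(92.5)))
im=robot.get_image("wrist"); save(im,"w1",1.5)
E
```

```text
t 1.8 p [416.1   0.6 337.3] F [ 0.5  0.5 -0.4] g 1.003 q [-0.29 -0.33  1.85  0.    1.62 -1.92]
(array([-2.17, -3.89,  0.75]), array([0.001, 0.012, 0.011]))
```

View pics/w1.png

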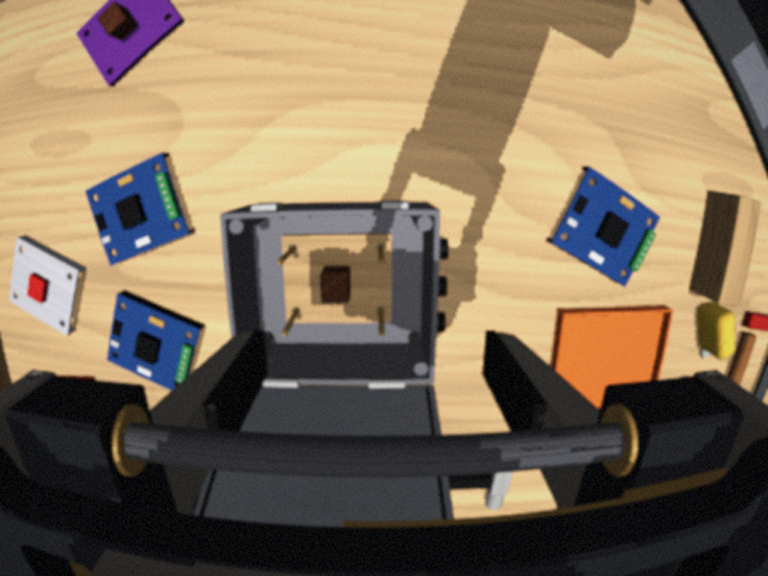

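```bash
python3 - <<'E'
from h import *
im=robot.get_image("wrist"); save(im,"w2",4.5,(140,125,310,260))
print(proj(im,[[343,0,0]],True))
E
```

```text
[[256.3669721  111.28809354]]
```

View pics/w2.png

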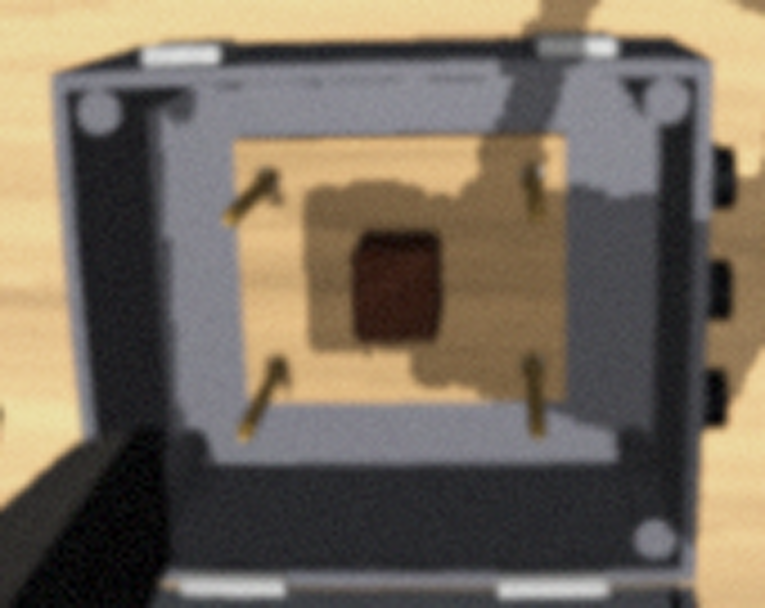

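```bash
python3 - <<'E'
from h import *
im=robot.get_image("wrist")
f=lambda L:np.array(L)/4.5+[140,125]
P=onplane(im,f([(231,219),(538,214),(244,436),(537,435)]),91,True)[:,:2]; print(P,P.mean(0))
d=(P[1]-P[0]+P[3]-P[2])/2; print("yaw y-axis",np.degrees(np.arctan2(d[1],d[0])),np.linalg.norm(d)); d=(P[2]-P[0]+P[3]-P[1])/2;print("x-axis",np.degrees(np.arctan2(d[1],d[0])),np.linalg.norm(d))
C=onplane(im,f([(55,75),(710,62)]),100,True)[:,:2]; print(C, np.degrees(np.arctan2(*(C[1]-C[0])[::-1])))
J=onplane(im,f([(234,139),(567,135),(245,405),(568,402)]),17,True)[:,:2]; print("jig",J.mean(0)); d=J[1]-J[0]+J[3]-J[2];print(np.degrees(np.arctan2(*d[::-1])))
J=onplane(im,f([(355,250),(440,248),(357,340),(436,340)]),51,True)[:,:2]; print("block",J,J.mean(0))
E
```

```text
[[430.43117113 -83.65967583]
 [424.56887907  11.232748  ]
 [502.24520143 -79.82033917]
 [496.73765755  15.11091735]] [463.49572729 -34.28408741]
yaw y-axis 93.42774008981701 95.08194201962922
x-axis 3.068128734037771 72.09474517203365
[[ 385.64182783 -137.69929124]
 [ 374.08987102   59.13250453]] 93.35880693403311
jig [464.360431   -34.15731362]
93.35904532521609
block [[448.17493942 -48.4003629 ]
 [446.12433207 -19.50961771]
 [480.13683276 -47.01877262]
 [478.76154036 -19.6426891 ]] [463.29941115 -33.64286058]
```

```bash
python3 - <<'E'
from h import *
st();print(delta((463.5,-34.2,39),np.radians(93.3)))
E
```

```text
t 1.95 p [416.    0.7 336.6] F [-0.1  0.8 -0.4] g 1.001 q [-0.29 -0.33  1.85  0.    1.62 -1.92]
(array([-4.27, -3.76, 29.8 ]), array([ 0.001,  0.01 , -0.007]))
```

Call:
carry_out --pt "0.6 -2.2 -1.9 0.5 0 0.01 -0.007" --pt "0.6 -2.2 -1.9 0.5 0 0 0" --pt "0.6 0 0 3.5 0 0 0" --pt "0.6 0 0 3.5 0 0 0" --pt "0.6 0 0 3.5 0 0 0" --pt "0.6 0 0 3.5 0 0 0" --pt "0.6 0 0 1.5 0 0 0" --pt "0.6 0 0 0 0 0 0"

```text
time: 2.62
eef_pos: [465.2, -28.7, 170.4]
orientation: [0.005, -0.033, 0.999, 0.0]
ft_force: [0.0, 0.3, -0.2]
grip_width: 0.6
```

```bash
python3 - <<'E'
from h import *
st();print(delta((463.5,-34.2,39),np.radians(93.3)))
E
```

```text
t 2.62 p [465.2 -28.7 170.4] F [ 0.   0.3 -0.2] g 0.6 q [-0.32 -0.08  1.97  0.    1.25 -1.96]
(array([ 0.34, -0.54, 13.14]), array([0.   , 0.01 , 0.009]))
```

Call:
carry_out --pt "0.6 0.3 -0.5 3 0 0.01 0.009" --pt "0.6 0 0 3 0 0.01 0" --pt "0.6 0 0 3 0 0 0" --pt "0.6 0 0 2.5 0 0 0" --pt "0.6 0 0 0 0 0 0"

```text
time: 3.03
eef_pos: [466.6, -30.3, 58.9]
orientation: [0.0, -0.032, 0.999, -0.002]
ft_force: [-1.0, 0.7, -0.0]
grip_width: 0.601
```

```bash
python3 - <<'E'
from h import *
st();print(delta((463.5,-34.2,39),np.radians(93.3)))
E
```

```text
t 3.03 p [466.6 -30.3  58.9] F [-1.   0.7 -0. ] g 0.601 q [-0.32  0.09  2.03 -0.    1.01 -1.96]
(array([ 0.33, -0.37,  2.  ]), array([-0.003,  0.001,  0.007]))
```

Call:
carry_out --pt "0.6 0.3 -0.4 1 0 0 0.007" --pt "0.6 0 -0.1 1 0 0 0" --pt "0.6 0 0 0 0 0 0"

```text
time: 3.28
eef_pos: [466.8, -35.3, 42.2]
orientation: [0.003, -0.03, 1.0, -0.002]
ft_force: [-0.1, -0.3, -0.5]
grip_width: 0.601
```

```bash
python3 - <<'E'
from h import *
st();print(delta((463.5,-34.2,39),np.radians(93.3)))
E
```

```text
t 3.28 p [466.8 -35.3  42.2] F [-0.1 -0.3 -0.5] g 0.601 q [-0.33  0.12  2.04 -0.    0.97 -1.96]
(array([0.32, 0.13, 0.32]), array([-0.005,  0.006,  0.002]))
```

Call:
carry_out --pt "0.6 0.3 0.1 0.3 0 0 0" --pt "0.6 0 0 0 0 0 0" --pt "0.6 0 0 0 0 0 0"

```text
time: 3.53
eef_pos: [466.0, -35.3, 42.1]
orientation: [0.006, -0.03, 1.0, -0.003]
ft_force: [1.1, 0.2, 1.1]
grip_width: 0.6
```

```bash
python3 - <<'E'
from h import *
for i in range(4):
    st();print(delta((463.5,-34.2,39),np.radians(93.3))); robot.get_image("wrist")
E
```

```text
t 3.53 p [466.  -35.3  42.1] F [1.1 0.2 1.1] g 0.6 q [-0.33  0.12  2.05 -0.    0.96 -1.96]
(array([0.25, 0.12, 0.3 ]), array([-0.007,  0.012,  0.002]))
t 3.58 p [466.  -35.3  42. ] F [-0.3 -0.3  0.6] g 0.599 q [-0.33  0.12  2.05 -0.    0.96 -1.96]
(array([0.24, 0.12, 0.3 ]), array([-0.007,  0.012,  0.002]))
t 3.63 p [465.9 -35.2  41.9] F [ 0.6 -0.  -0.7] g 0.597 q [-0.33  0.12  2.05 -0.    0.96 -1.96]
(array([0.23, 0.12, 0.28]), array([-0.007,  0.011,  0.002]))
t 3.68 p [465.8 -35.2  41.7] F [-0.4 -0.3  0.2] g 0.601 q [-0.33  0.12  2.05 -0.    0.96 -1.96]
(array([0.22, 0.11, 0.27]), array([-0.007,  0.011,  0.002]))
```

Call:
carry_out --pt "0.6 0.4 0.2 0.4 -0.01 0.02 0" --pt "0.6 0.3 0.1 0.3 0 0.01 0"

```text
time: 3.9
eef_pos: [458.8, -32.7, 35.1]
orientation: [-0.01, -0.03, 1.0, 0.001]
ft_force: [0.4, -0.7, -0.4]
grip_width: 0.604
```

```bash
python3 - <<'E'
from h import *
for i in range(4):
    st();print(delta((463.5,-34.2,39),np.radians(93.3))); robot.get_image("wrist")
E
```

```text
t 3.9 p [458.8 -32.7  35.1] F [ 0.4 -0.7 -0.4] g 0.604 q [-0.33  0.14  2.05 -0.01  0.98 -1.96]
(array([-0.45, -0.17, -0.4 ]), array([ 0.003, -0.019,  0.002]))
t 3.95 p [458.1 -32.5  34.4] F [ 0.2 -0.1 -0.1] g 0.598 q [-0.33  0.14  2.05 -0.01  0.98 -1.96]
(array([-0.52, -0.2 , -0.47]), array([ 0.003, -0.021,  0.002]))
t 4.0 p [458.3 -32.5  34.5] F [-0.5  0.6  0.1] g 0.601 q [-0.33  0.14  2.05 -0.01  0.98 -1.96]
(array([-0.5 , -0.2 , -0.46]), array([ 0.003, -0.02 ,  0.002]))
t 4.05 p [458.6 -32.5  34.7] F [-0.4 -0.8  1.3] g 0.598 q [-0.33  0.14  2.05 -0.01  0.98 -1.96]
(array([-0.47, -0.19, -0.44]), array([ 0.003, -0.019,  0.002]))
```

```bash
cat > at.py <<'E'
import sys
from h import *
x,y,z,a=map(float,sys.argv[1:5])
for i in range(int(sys.argv[5]) if len(sys.argv)>5 else 3): robot.get_image("wrist")
st(); d=delta((x,y,z),np.radians(a)); print("shift",d[0],"turn",d[1])
E
```

Call:
carry_out --pt "0.6 -0.5 -0.2 -0.45 0 -0.019 0"

```text
time: 4.18
eef_pos: [463.3, -33.9, 38.6]
orientation: [-0.001, -0.03, 1.0, 0.002]
ft_force: [-0.2, -0.4, 0.3]
grip_width: 0.6
```

```bash
python3 at.py 463.5 -34.2 39 93.3
```

```text
t 4.33 p [464.6 -34.6  39.9] F [ 0.5 -0.1  0.5] g 0.598 q [-0.34  0.13  2.05  0.    0.97 -1.97]
shift [0.11 0.05 0.09] turn [0.002 0.002 0.002]
```

Call:
carry_out --pt "0.2 0 0 0 0 0 0" --pt "0.2 0 0 0 0 0 0" --pt "0.2 0 0 0 0 0 0" --pt "0.2 0 0 0 0 0 0" --pt "0.2 0 0 0 0 0 0" --squeeze 30

```text
time: 4.75
eef_pos: [465.1, -36.4, 40.5]
orientation: [0.001, -0.03, 1.0, -0.001]
ft_force: [-0.3, -1.2, -0.1]
grip_width: 0.329
```

```bash
python3 at.py 463.5 -34.2 160 93.3 1
```

```text
t 4.8 p [465.1 -36.3  40.5] F [-0.1 -3.4 -0.8] g 0.325 q [-0.34  0.13  2.04 -0.    0.97 -1.97]
shift [  0.11   0.2  -11.95] turn [-0.001  0.003  0.003]
```

Call:
carry_out --pt "0.2 0 0.05 -1.2 0 0 0" --pt "0.2 0 0 -1.5 0 0 0" --pt "0.2 0 0 -1.5 0 0 0" --pt "0.2 0 0 -1.5 0 0 0"

```text
time: 5.13
eef_pos: [463.5, -36.4, 95.1]
orientation: [0.0, -0.03, 1.0, -0.001]
ft_force: [2.8, -0.9, -3.3]
grip_width: 0.326
```

```bash
python3 at.py 463.5 -34.2 240 93.3 1
```

```text
t 5.18 p [465.4 -36.9  98.1] F [1.7 0.9 0.8] g 0.323 q [-0.34  0.02  2.02 -0.    1.1  -1.97]
shift [  0.11   0.23 -14.19] turn [-0.003  0.004  0.002]
```

Call:
carry_out --pt "0.2 0 0 -3 0 0 0" --pt "0.2 0 0 -3 0 0 0" --pt "0.2 0 0 -3 0 0 0" --pt "0.2 0 1.5 -2 0 0 0" --pt "0.2 0 3 0 0 0 0" --pt "0.2 0 3 0 0 0 0" --pt "0.2 0 3 0 0 0 0" --pt "0.2 0 3 0 0 0 0" --pt "0.2 0 3 0 0 0 0"

```text
time: 5.93
eef_pos: [455.2, 131.2, 209.7]
orientation: [0.003, -0.025, 1.0, -0.001]
ft_force: [1.2, 0.2, -1.1]
grip_width: 0.322
```

```bash
python3 at.py 559 319 200 93.9 1
```

```text
t 5.98 p [454.2 135.9 209.5] F [-1.7  3.5 -0.9] g 0.323 q [ 0.03 -0.1   1.9   0.    1.34 -1.59]
shift [-11.43  17.73   1.06] turn [ 0.003  0.006 -0.015]
```

Call:
carry_out --pt "0.2 -1.9 2.9 0.5 0 0 -0.015" --pt "0.2 -1.9 2.9 0.5 0 0.006 0" --pt "0.2 -1.9 2.9 0 0 0 0" --pt "0.2 -1.9 2.9 0 0 0 0" --pt "0.2 -1.9 2.9 0 0 0 0" --pt "0.2 -1.9 2.9 0 0 0 0"

```text
time: 6.48
eef_pos: [553.6, 324.1, 192.4]
orientation: [-0.006, -0.035, 0.999, 0.0]
ft_force: [1.1, -1.2, -0.5]
grip_width: 0.329
```

```bash
python3 at.py 559 319 100 93.9 3;  python3 - <<'E'
from h import *
im=robot.get_image("wrist"); save(im,"w3",1.5)
im=robot.get_image("top"); save(im,"t3",5,(90,120,230,240))
E
```

```text
t 6.63 p [553.1 323.9 191.1] F [ 0.3 -0.7 -2.1] g 0.324 q [ 0.34  0.36  1.43  0.    1.36 -1.3 ]
shift [-0.67 -0.53  9.11] turn [ 0.    -0.013  0.003]
```

View pics/w3.png

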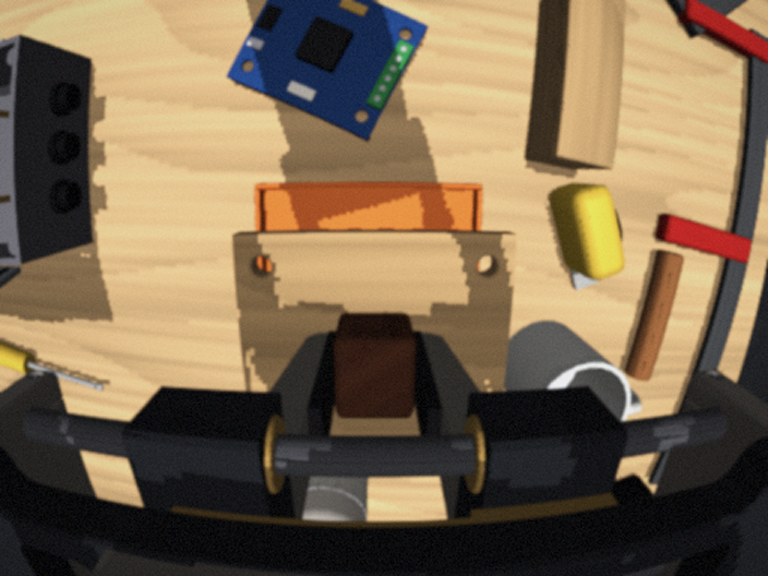

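View pics/t3.png

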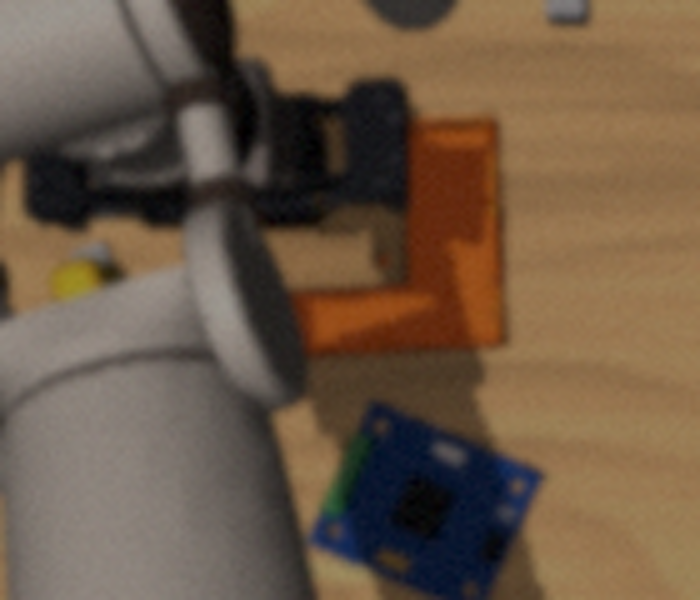

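```bash
python3 - <<'E'
from h import *
im=robot.get_image("wrist")
P=onplane(im,np.array([(255,185),(482,185)])/1.5,22,True)[:,:2]; print(P,P.mean(0)); d=P[1]-P[0]; a=np.arctan2(*d[::-1]);print(np.degrees(a),np.linalg.norm(d))
print("centre",P.mean(0)+75*np.array([np.sin(a),-np.cos(a)]))
E
```

```text
[[491.70633555 227.23604858]
 [480.29734442 396.00033618]] [486.00183998 311.61819238]
93.86748848933075 169.14948964683344
centre [560.83104341 316.67687945]
```

Tray centre about (560,317). Descend.

Call:
carry_out --pt "0.2 -0.6 -0.6 3 0 -0.012 0" --pt "0.2 0 0 3 0 0 0" --pt "0.2 0 0 3 0 0 0"

```text
time: 7.03
eef_pos: [565.7, 315.1, 112.8]
orientation: [0.011, -0.033, 0.999, 0.003]
ft_force: [1.0, -0.3, -0.6]
grip_width: 0.326
```

```bash
python3 at.py 560 317 40.5 93.9 2
```

```text
t 7.13 p [560.8 313.3 106.5] F [-0.8 -0.4 -1.4] g 0.329 q [ 0.32  0.43  1.51 -0.    1.19 -1.31]
shift [0.11 0.37 6.6 ] turn [ 0.002  0.008 -0.003]
```

Call:
carry_out --pt "0.2 0.1 0.3 2.5 0 0.008 0" --pt "0.2 0 0 2.5 0 0 0"

```text
time: 7.3
eef_pos: [564.2, 316.3, 64.1]
orientation: [0.006, -0.032, 0.999, 0.003]
ft_force: [0.4, 0.4, -1.6]
grip_width: 0.326
```

```bash
python3 at.py 560 317 40 93.9 2
```

```text
t 7.4 p [562.  315.3  61.1] F [-1.2 -0.3 -0.9] g 0.321 q [ 0.32  0.5   1.52  0.    1.12 -1.31]
shift [0.2  0.17 2.11] turn [ 0.003  0.005 -0.005]
```

Call:
carry_out --pt "0.2 0.2 0.1 2.0 0 0.005 0"

```text
time: 7.48
eef_pos: [564.1, 317.1, 47.3]
orientation: [0.005, -0.031, 0.999, 0.003]
ft_force: [1.4, 1.0, -0.9]
grip_width: 0.327
```

```bash
python3 at.py 560 317 39.5 93.9 4
```

```text
t 7.68 p [560.7 316.3  43.1] F [-0.2  0.2 -0.4] g 0.323 q [ 0.32  0.52  1.53  0.    1.09 -1.31]
shift [0.07 0.07 0.36] turn [ 0.004  0.002 -0.005]
```

Call:
carry_out --pt "0.2 0 0 0.35 0 0 0"

```text
time: 7.77
eef_pos: [562.3, 316.7, 42.4]
orientation: [0.003, -0.031, 0.999, 0.002]
ft_force: [0.1, -0.1, -1.6]
grip_width: 0.321
```

```bash
python3 at.py 560 317 39 93.9 3
```

```text
t 7.92 p [561.5 316.5  41. ] F [ 1.   0.2 -0.3] g 0.323 q [ 0.32  0.53  1.53  0.    1.09 -1.31]
shift [0.15 0.06 0.2 ] turn [ 0.004  0.004 -0.005]
```

Call:
carry_out --pt "0.2 0 0 0.3 0 0 0"

```text
time: 8.0
eef_pos: [562.4, 316.7, 39.6]
orientation: [0.003, -0.032, 0.999, 0.002]
ft_force: [-1.2, -1.1, 12.9]
grip_width: 0.32
```

```bash
python3 at.py 560 317 39 93.9 3
```

```text
t 8.15 p [562.4 316.7  39.7] F [-1.3  0.1  5.2] g 0.326 q [ 0.32  0.53  1.52  0.    1.08 -1.31]
shift [0.24 0.04 0.07] turn [ 0.004  0.006 -0.005]
```

Call:
carry_out --pt "0.5 0 0 -0.05 0 0 0" --pt "0.5 0 0 0 0 0 0" --pt "0.5 0 0 0 0 0 0" --pt "0.5 0 0 -2 0 0 0" --pt "0.5 0 0 -4 0 0 0" --pt "0.5 0 0 -4 0 0 0" --pt "0.5 0 0 -4 0 0 0" --pt "0.5 2 0 -3 0 0 0" --pt "0.5 4 -0.5 0 0 0 0.11" --pt "0.5 4 -0.5 0 0 0 0.11" --pt "0.5 4 -0.5 0 0 0 0.11" --pt "0.5 4 -0.5 0 0 0 0.11"

```text
time: 9.15
eef_pos: [383.0, 310.3, 218.3]
orientation: [0.005, 0.199, 0.98, 0.005]
ft_force: [0.0, 0.7, -0.9]
grip_width: 0.503
```

```bash
python3 survey.py; python3 at.py 385 276 200 67.7 1;  python3 - <<'E'
from h import *
im=robot.get_image("wrist"); save(im,"w4",1.5)
E
```

```text
blue 1442.5 [464. 265.] cent [ 261.4 -636.4] rect [ 262.  -637.3] [121.1 123.6] 89.2
blue 789.0 [347. 170.] cent [ 557.7 -273.8] rect [ 562.2 -272.6] [113.2  94.6] 71.8
blue 752.0 [352. 220.] cent [ 396.4 -285.9] rect [ 394.9 -281.2] [ 94.  112.8] 19.5
blue 458.0 [500. 269.] cent [ 250.1 -748.8] rect [ 249.8 -748.6] [142.   34.8] 0.0
blue 425.0 [179. 221.] cent [385.3 262.6] rect [384.8 276.2] [112.8  93.4] 68.5
red 492.5 [398. 136.] cent [ 668.4 -436.8] rect [ 668.6 -436.9] [62.5 91.8] 7.1
red 230.5 [ 55. 251.] cent [288.5 645.7] rect [288.4 644.4] [109.2  25.6] 85.7
red 229.5 [ 65. 185.] cent [494.8 625.5] rect [494.9 626.5] [117.9  24.1] 85.9
red 65.5 [158.  97.] cent [787.3 343.4] rect [787.7 343.2] [31.2 31.6] 15.2
red 52.0 [403. 189.] cent [ 494.9 -447. ] rect [ 494.6 -447. ] [26.7 27.6] 70.4
red 30.0 [478. 362.] cent [ -28.3 -658.1] rect [ -29.  -658.5] [19.4 18.4] 57.1
orange 2213.0 [163. 167.] cent [557.9 318.7] rect [558.1 318.9] [147.8 167.8] 3.8
green 50.5 [335. 226.] cent [ 376.3 -230.8] rect [ 376.4 -230.9] [53.2 12.6] 20.3
green 45.0 [332. 162.] cent [ 580.2 -222.5] rect [ 580.8 -222.9] [12.  53.5] 70.0
purple 1145.5 [360. 294.] cent [ 165.  -309.8] rect [ 165.4 -309.9] [ 99.1 117.7] 38.1
t 9.25 p [379.1 311.2 217. ] F [0.2 0.7 0.1] g 0.499 q [ 0.44 -0.06  1.85  0.    1.34 -0.74]
shift [-1.89 -3.04  1.68] turn [ 0.009  0.005 -0.004]
```

View pics/w4.png

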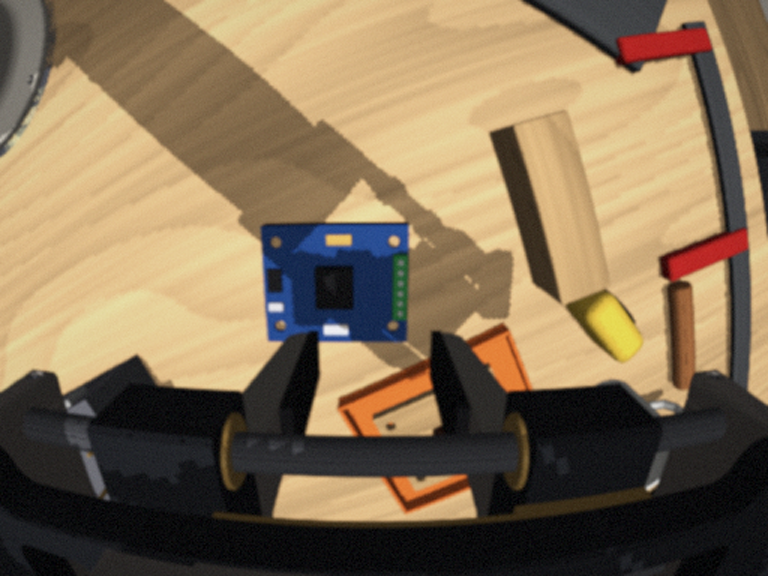

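```bash
cat > board.py <<'E'
from h import *
import sys
# plate fit in wrist image: convex hull of blue(+green) blob near given world xy
x,y=map(float,sys.argv[1:3]); zp=float(sys.argv[3]) if len(sys.argv)>3 else 20
im=robot.get_image("wrist")
g=mask(im,(40,70,30),(88,255,255)); b=mask(im,(100,110,30),(128,255,255))
m=cv2.morphologyEx(g|b,cv2.MORPH_CLOSE,np.ones((7,7)))
best=min(blobs(m,200),key=lambda c:np.linalg.norm(cent(im,c,zp,True)[:2]-[x,y]))
print("plate",rect(im,best,zp,True))
gs=[cent(im,c,zp+10,True)[:2] for c in blobs(g,8)]
if gs: print("green",np.round(min(gs,key=lambda p:np.linalg.norm(p-[x,y])),1))
z=np.zeros_like(m); cv2.drawContours(z,[cv2.convexHull(best)],-1,255,-1)
v=(im["pixels"].max(2)<45).astype(np.uint8)*255
k=blobs(v&z,30)
for c in k[:3]: print("black",rect(im,c,zp+13,True))
E
python3 board.py 385 276
```

```text
plate (array([384. , 274.8]), array([118.3,  99.7]), 67.7)
green [404.1 323.1]
black (array([383.4, 274.6]), array([28.9, 35.9]), 66.9)
black (array([359.3, 233.2]), array([ 8.7, 16.4]), 64.6)
```

Call:
carry_out --pt "0.5 -1.5 -3.4 1 0 0 0" --pt "0.5 0 0 3.5 0 0 0" --pt "0.5 0 0 3.5 0 0 0" --pt "0.5 0 0 3 0 0 0"

```text
time: 9.68
eef_pos: [400.5, 276.0, 115.6]
orientation: [0.017, 0.193, 0.981, 0.011]
ft_force: [0.1, -0.2, -0.5]
grip_width: 0.498
```

```bash
python3 at.py 384 274.8 35.5 67.7 3; python3 board.py 385 276
```

```text
t 9.83 p [397.7 275.6 114.5] F [ 0.1 -0.6 -0.2] g 0.499 q [ 0.35  0.02  1.98  0.    1.11 -0.83]
shift [ 1.42 -0.78  7.86] turn [0.023 0.023 0.002]
plate (array([384.6, 275.2]), array([120.4,  99.1]), 67.4)
green [403.1 323. ]
black (array([383.8, 274.5]), array([28.6, 34.2]), 67.5)
black (array([359.2, 232.9]), array([11.1, 17.9]), 67.3)
black (array([406.4, 231.4]), array([11.6, 13.2]), 68.1)
```

Call:
carry_out --pt "0.5 1.4 -0.7 2 0.02 0.02 0" --pt "0.5 0 0 2.5 0 0 0"

```text
time: 10.05
eef_pos: [391.4, 278.4, 78.3]
orientation: [0.01, 0.192, 0.981, 0.006]
ft_force: [0.6, -1.1, -0.1]
grip_width: 0.5
```

```bash
python3 at.py 384.2 274.9 35.5 67.5 3
```

```text
t 10.2 p [389.9 277.4  76.4] F [-0.5  0.4 -0.2] g 0.506 q [ 0.37  0.08  2.01 -0.    1.03 -0.82]
shift [ 0.49 -0.5   4.07] turn [0.013 0.014 0.005]
```

Call:
carry_out --pt "0.5 0.5 -0.5 1.5 0.013 0.014 0.005" --pt "0.5 0 0 1.5 0.005 0.005 0"

```text
time: 10.37
eef_pos: [387.0, 276.5, 50.3]
orientation: [0.0, 0.195, 0.981, 0.0]
ft_force: [-0.5, 0.3, -0.1]
grip_width: 0.497
```

```bash
python3 at.py 384.2 274.9 35.5 67.5 3
```

```text
t 10.52 p [386.6 276.2  49.5] F [ 0.6 -0.9  0.2] g 0.501 q [ 0.37  0.13  2.01 -0.    1.   -0.81]
shift [ 0.17 -0.21  1.41] turn [-0.001 -0.001  0.001]
```

Call:
carry_out --pt "0.5 0.17 -0.21 1.4 0 0 0"

```text
time: 10.6
eef_pos: [387.2, 276.1, 38.5]
orientation: [0.002, 0.195, 0.981, 0.001]
ft_force: [1.0, -0.1, -0.0]
grip_width: 0.499
```

```bash
python3 at.py 384.2 274.9 35.5 67.5 4
```

```text
t 10.8 p [384.4 275.   36.2] F [ 0.6  0.5 -0.1] g 0.498 q [ 0.36  0.15  2.03 -0.    0.97 -0.81]
shift [ 0.01 -0.01  0.07] turn [-0.001 -0.001  0.001]
```

Call:
carry_out --pt "0.2 0 0 0.05 0 0 0" --pt "0.2 0 0 0 0 0 0" --pt "0.2 0 0 0 0 0 0" --pt "0.2 0 0 0 0 0 0" --pt "0.2 0 0 0 0 0 0" --squeeze 40

```text
time: 11.22
eef_pos: [386.4, 275.8, 38.8]
orientation: [0.002, 0.195, 0.981, 0.001]
ft_force: [0.5, -0.1, -1.2]
grip_width: 0.319
```

Call:
carry_out --pt "0.2 0 0 -1 0 0 0" --pt "0.2 0 0 -3 0 0 0" --pt "0.2 0 0 -3 0 0 0" --pt "0.2 0 0 -3 0 0 0" --pt "0.2 0 0 -3 0 0 0" --pt "0.2 0 0 -3 0 0 0"

```text
time: 11.72
eef_pos: [379.5, 273.1, 200.0]
orientation: [-0.006, 0.195, 0.981, -0.004]
ft_force: [1.2, 0.6, -0.1]
grip_width: 0.321
```

```bash
python3 at.py 455 -34.2 210 93.3 3; python3 - <<'E'
from h import *
im=robot.get_image("wrist"); save(im,"w5",1.5)
E
```

```text
t 11.87 p [381.9 274.  201.5] F [ 0.2  0.4 -1.3] g 0.316 q [ 0.36 -0.09  1.91 -0.    1.33 -0.81]
shift [-18.53 -25.69  -0.81] turn [-0.004 -0.007 -0.45 ]
```

View pics/w5.png

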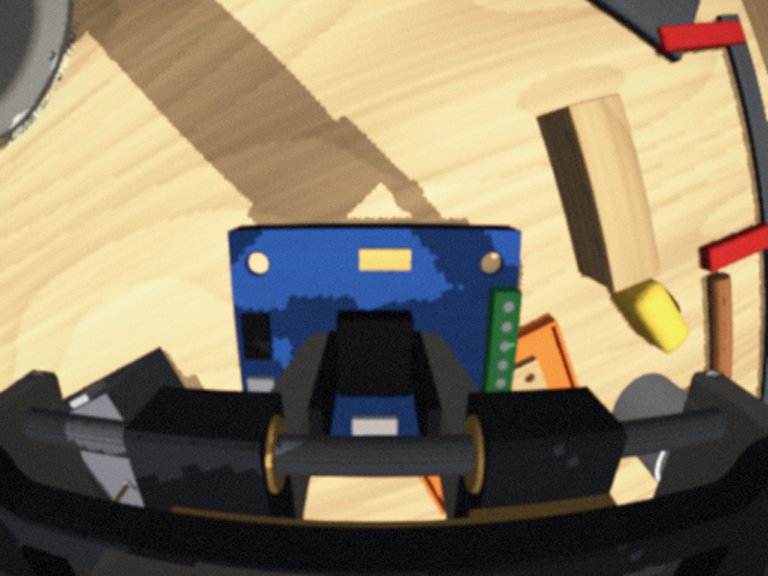

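```bash
cat > held.py <<'E'
from h import *
import sys
# args: tcp-above-origin, then hole pixels (native)
dz=float(sys.argv[1]); zt=float(sys.argv[2]); px=np.array(list(map(float,sys.argv[3:]))).reshape(-1,2)
im=robot.get_image("wrist"); p,R=tool()
c,d=ray(im,px,True); M=R.as_matrix(); c=M.T@(c-p); d=d@M
s=((dz-zt)-c[2])/d[:,2]; P=c+s[:,None]*d
print(np.round(P,1), "mid",np.round(P.mean(0),1))
E
python3 held.py 38.8 20 172 175.3 327.3 175.3
python3 - <<'E'
from h import *
im=robot.get_image("wrist"); save(im,"w6",4,(140,140,360,220))
E
```

```text
[[ 35.7 -48.6  18.8]
 [ 35.7  47.9  18.8]] mid [35.7 -0.3 18.8]
```

View pics/w6.png

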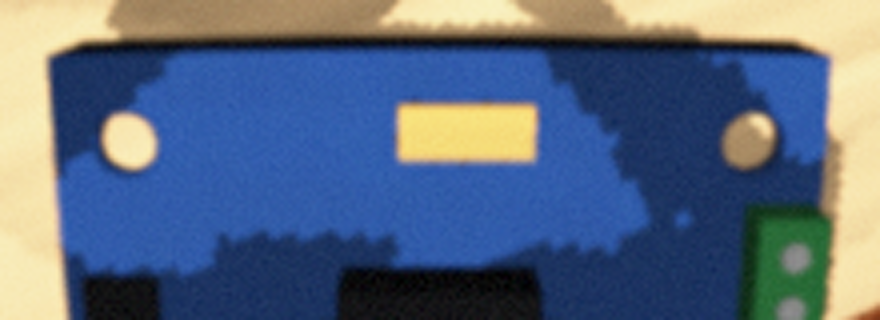

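Call:
carry_out --pt "0.2 0 -2 0 0 0 -0.112" --pt "0.2 0 -2 0 0 0 -0.112" --pt "0.2 0 -2 0 0 0 -0.112" --pt "0.2 0 -2 0 0 0 -0.112"

```text
time: 12.35
eef_pos: [356.3, 194.3, 190.3]
orientation: [-0.016, -0.039, 0.999, -0.004]
ft_force: [0.1, -0.8, -0.7]
grip_width: 0.322
```

```bash
python3 at.py 463.5 -34.2 200 93.3 1
```

```text
t 12.4 p [356.  191.6 189.8] F [ 1.2 -0.2 -1.5] g 0.315 q [ 0.2  -0.25  2.07 -0.01  1.36 -1.46]
shift [ -8.77 -23.42  -1.1 ] turn [-0.01  -0.033  0.027]
```

Call:
carry_out --pt "0.2 -1.1 -2.9 -0.2 0 -0.02 0.027" --pt "0.2 -1.1 -2.9 -0.2 0 -0.01 0" --pt "0.2 -1.1 -2.9 -0.2 0 0 0" --pt "0.2 -1.1 -2.9 -0.2 0 0 0" --pt "0.2 -1.1 -2.9 -0.2 0 0 0" --pt "0.2 -1.1 -2.9 0 0 0 0" --pt "0.2 -1.1 -2.9 0 0 0 0"

```text
time: 12.98
eef_pos: [438.1, -10.2, 188.0]
orientation: [-0.013, -0.03, 0.999, -0.002]
ft_force: [0.4, -0.3, -1.0]
grip_width: 0.32
```

```bash
python3 at.py 463.5 -34.2 180 93.3 3
```

```text
t 13.13 p [438.1 -10.2 188. ] F [-0.1  0.3 -2.5] g 0.319 q [-0.29 -0.15  1.99 -0.01  1.33 -1.92]
shift [-2.42 -2.54  0.75] turn [-0.004 -0.026 -0.001]
```

Call:
carry_out --pt "0.2 -2.4 -2.5 0.7 -0.004 -0.026 0"

```text
time: 13.22
eef_pos: [461.6, -30.8, 180.0]
orientation: [-0.001, -0.029, 1.0, 0.002]
ft_force: [1.1, 0.6, -1.2]
grip_width: 0.321
```

```bash
python3 at.py 463.5 -34.2 180 93.3 4;  python3 - <<'E'
from h import *
im=robot.get_image("wrist"); save(im,"w7",1.5)
E
```

```text
t 13.42 p [462.2 -32.8 179.2] F [-0.4 -0.4 -1.2] g 0.327 q [-0.33 -0.09  1.95  0.    1.28 -1.96]
shift [-0.12 -0.15 -0.08] turn [ 0.002 -0.003 -0.001]
```

View pics/w7.png

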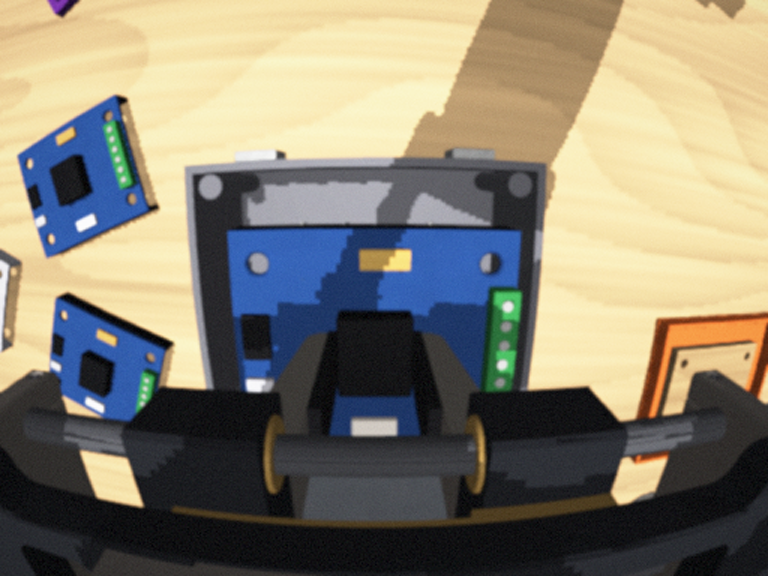

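```bash
python3 - <<'E'
from h import *
im=robot.get_image("wrist"); save(im,"w8",4,(115,95,375,185))
P=onplane(im,np.array([(187,168),(547,163)])/1.5,100,True)[:,:2]; print(P,P.mean(0)); d=P[1]-P[0]; a=np.arctan2(*d[::-1]);print(np.degrees(a),np.linalg.norm(d))
print("centre",P.mean(0)+85*np.array([np.sin(a),-np.cos(a)]))
E
python3 held.py 38.8 20 172 175.3 327.3 175.3
```

```text
[[ 388.84341081 -142.09178005]
 [ 375.19451008   56.48516613]] [382.01896045 -42.80330696]
93.9319588424064 199.04546225440663
centre [466.81888622 -36.97470605]
[[ 37.5 -48.7  18.8]
 [ 37.6  46.8  18.8]] mid [37.6 -1.  18.8]
```

View pics/w8.png

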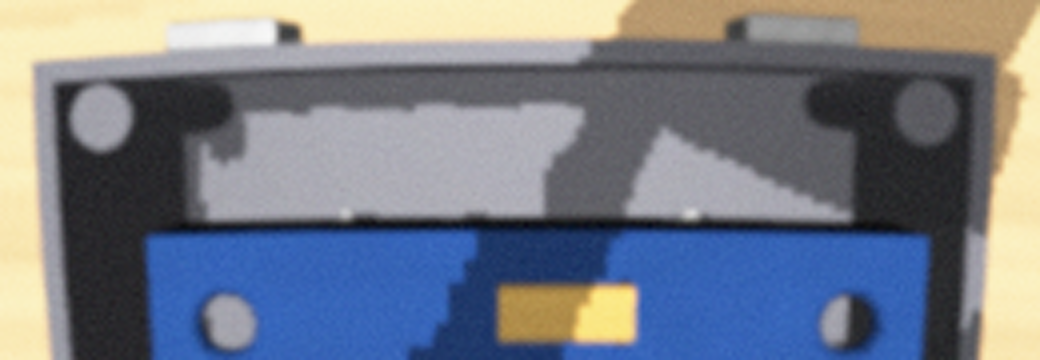

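```bash
python3 - <<'E'
from h import *
px=np.array([(188,167.5),(546.5,163)])/1.5
for i in range(6):
    p,R=tool(); im=robot.get_image("wrist"); p2,R2=tool()
    P=onplane(im,px,100,True)[:,:2]; d=P[1]-P[0]; a=np.arctan2(*d[::-1])
    c=-np.array(im["R"]).T@im["t"]
    print(np.round(p,1),np.round(p2,1),np.round(P.mean(0)+85*np.array([np.sin(a),-np.cos(a)]),1),round(np.degrees(a),2),"cam in tool",np.round(R.inv().apply(c-p),1),np.round(R.inv().apply(np.array(im["R"])[2]),4),"m",np.round(R.as_quat(),4))
E
```

```text
[462.7 -32.7 180.3] [462.8 -32.8 180.4] [467.2 -37.1] 93.9 cam in tool [  73.2   -1.1 -156.7] [-2.597e-01 -8.000e-04  9.657e-01] m [-2.900e-02  9.996e-01  3.000e-04 -2.000e-04]
[462.8 -32.8 180.4] [463.  -33.  180.6] [467.4 -37.3] 93.9 cam in tool [  73.1   -1.1 -156.7] [-2.598e-01 -9.000e-04  9.657e-01] m [-2.900e-02  9.996e-01  2.000e-04 -0.000e+00]
[463.  -33.  180.6] [463.1 -33.2 180.7] [467.6 -37.5] 93.89 cam in tool [  73.1   -1.1 -156.6] [-2.597e-01 -8.000e-04  9.657e-01] m [-2.900e-02  9.996e-01  1.000e-04  2.000e-04]
[463.1 -33.2 180.7] [463.2 -33.3 180.7] [467.7 -37.7] 93.88 cam in tool [  73.2   -1.1 -156.7] [-2.597e-01 -8.000e-04  9.657e-01] m [-2.890e-02  9.996e-01  0.000e+00  3.000e-04]
[463.2 -33.3 180.7] [463.2 -33.5 180.7] [467.8 -37.8] 93.87 cam in tool [  73.1   -1.1 -156.7] [-2.597e-01 -8.000e-04  9.657e-01] m [-2.880e-02  9.996e-01 -0.000e+00  3.000e-04]
[463.2 -33.5 180.7] [463.3 -33.6 180.7] [467.9 -38. ] 93.86 cam in tool [  73.1   -1.1 -156.7] [-2.598e-01 -9.000e-04  9.657e-01] m [-2.870e-02  9.996e-01  0.000e+00  3.000e-04]
```

Call:
carry_out --pt "0.2 -0.15 -0.2 3 0 0 0" --pt "0.2 0 0 3 0 0 0"

```text
time: 14.03
eef_pos: [470.7, -37.1, 126.5]
orientation: [0.008, -0.029, 1.0, -0.003]
ft_force: [0.6, -0.5, -1.7]
grip_width: 0.323
```

```bash
python3 at.py 464.5 -35.5 119 93.3 5
```

```text
t 14.28 p [470.1 -36.9 127.3] F [ 0.8 -0.2 -0.9] g 0.318 q [-0.34 -0.02  1.99  0.    1.15 -1.96]
shift [0.56 0.18 0.82] turn [-0.005  0.013  0.   ]
```

Call:
carry_out --pt "0.2 0.56 0.18 0.6 -0.005 0.013 0"

```text
time: 14.37
eef_pos: [466.5, -36.1, 123.8]
orientation: [0.002, -0.029, 1.0, -0.001]
ft_force: [0.3, 0.5, -0.9]
grip_width: 0.314
```

```bash
python3 at.py 464.5 -35.5 119 93.3 5;  python3 - <<'E'
from h import *
im=robot.get_image("wrist"); save(im,"w9",4,(140,140,340,220));st()
E
```

```text
t 14.62 p [464.8 -35.5 121.8] F [-0.5 -0.1 -2.2] g 0.32 q [-0.34 -0.01  2.   -0.    1.15 -1.97]
shift [0.03 0.01 0.28] turn [-0.     0.001  0.   ]
t 14.67 p [464.8 -35.5 121.7] F [ 0.7 -0.6 -1.8] g 0.319 q [-0.34 -0.01  2.   -0.    1.15 -1.97]
```

View pics/w9.png

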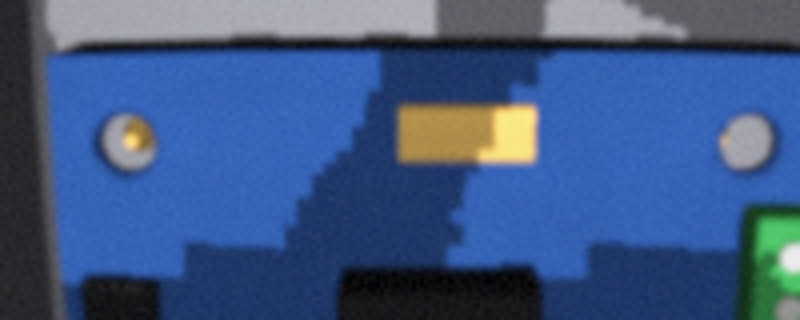

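```bash
python3 held.py 30.7 0 173.25 173 320.5 174.5; python3 held.py 38.8 20 172 175.5 327 175.5; python3 held.py 38.8 16 172 175.5 327 175.5
```

```text
[[ 36.3 -51.3  30.7]
 [ 35.3  45.3  30.7]] mid [35.8 -3.  30.7]
[[ 37.1 -49.   18.8]
 [ 37.1  46.5  18.8]] mid [37.1 -1.2 18.8]
[[ 36.2 -50.1  22.8]
 [ 36.3  47.6  22.8]] mid [36.3 -1.2 22.8]
```

Call:
carry_out --pt "0.2 -0.12 -0.18 0.4 0 0 0"

```text
time: 14.9
eef_pos: [466.4, -37.3, 118.0]
orientation: [0.001, -0.029, 1.0, -0.0]
ft_force: [-0.7, -0.0, -1.1]
grip_width: 0.322
```

```bash
python3 at.py 466 -37.3 119 93.3 6;  python3 - <<'E'
from h import *
im=robot.get_image("wrist"); save(im,"w10",4,(140,140,340,220));st()
E
```

```text
t 15.2 p [465.9 -37.2 117.3] F [-0.5  0.7 -0.9] g 0.32 q [-0.34 -0.    2.   -0.    1.14 -1.97]
shift [-0.01 -0.01 -0.17] turn [-0.  0.  0.]
t 15.25 p [465.9 -37.2 117.4] F [ 0.2  0.1 -1.5] g 0.318 q [-0.34 -0.    2.   -0.    1.14 -1.97]
```

View pics/w10.png

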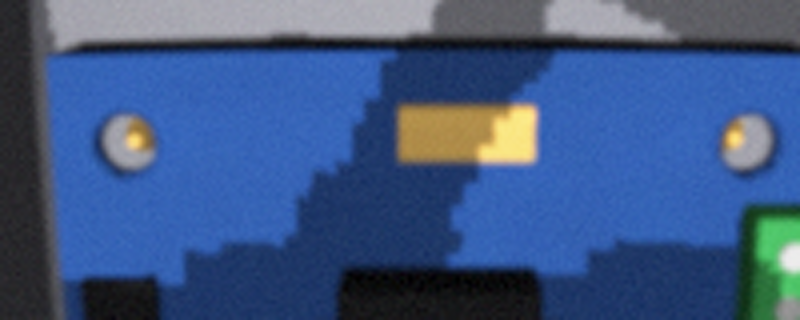

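Call:
carry_out --pt "0.2 0 0 1 0 0 0"

```text
time: 15.33
eef_pos: [467.5, -37.8, 108.9]
orientation: [0.002, -0.029, 1.0, -0.001]
ft_force: [0.1, -0.3, -0.5]
grip_width: 0.318
```

```bash
python3 at.py 466 -37.2 100 93.3 4
```

```text
t 15.53 p [465.5 -37.  106.8] F [ 0.   0.4 -1.2] g 0.323 q [-0.34  0.01  2.01 -0.    1.12 -1.97]
shift [-0.05 -0.02  0.68] turn [ 0.    -0.001  0.   ]
```

Call:
carry_out --pt "0.2 0 0 1.5 0 0 0" --pt "0.2 0 0 1.5 0 0 0"

```text
time: 15.7
eef_pos: [468.1, -37.9, 79.2]
orientation: [0.003, -0.029, 1.0, -0.001]
ft_force: [-1.8, -0.6, 1.0]
grip_width: 0.321
```

```bash
python3 at.py 466 -37.2 44 93.3 3
```

```text
t 15.85 p [466.9 -37.5  78.4] F [ 0.4  0.1 -1. ] g 0.322 q [-0.34  0.06  2.02  0.    1.06 -1.97]
shift [0.1  0.04 3.44] turn [-0.001  0.002  0.   ]
```

Call:
carry_out --pt "0.2 0.1 0.03 1.5 0 0 0" --pt "0.2 0 0 1.4 0 0 0"

```text
time: 16.02
eef_pos: [468.2, -38.2, 52.8]
orientation: [0.003, -0.029, 1.0, -0.002]
ft_force: [-2.1, 0.1, 0.3]
grip_width: 0.319
```

```bash
python3 at.py 466 -37.2 43 93.3 3
```

```text
t 16.17 p [467.8 -38.1  52.5] F [-1.1  0.2 -1.2] g 0.321 q [-0.34  0.11  2.03 -0.    0.99 -1.97]
shift [0.18 0.1  0.94] turn [-0.002  0.005  0.001]
```

Call:
carry_out --pt "0.2 0.1 0.05 0.9 -0.002 0.005 0"

```text
time: 16.25
eef_pos: [468.1, -38.2, 45.5]
orientation: [0.001, -0.029, 1.0, -0.001]
ft_force: [-1.2, -0.8, 0.1]
grip_width: 0.32
```

```bash
python3 at.py 466 -37.2 43 93.3 3
```

```text
t 16.4 p [467.5 -37.9  44.1] F [-0.5 -0.5 -0.7] g 0.318 q [-0.34  0.13  2.03 -0.    0.98 -1.97]
shift [0.15 0.07 0.11] turn [-0.001  0.001  0.001]
```

Call:
carry_out --pt "0.2 0.1 0.05 0.4 0 0 0"

```text
time: 16.48
eef_pos: [467.9, -38.2, 42.9]
orientation: [0.001, -0.029, 1.0, -0.001]
ft_force: [-17.1, 2.4, 53.8]
grip_width: 0.32
```

```bash
python3 at.py 466 -37.2 43 93.3 3
```

```text
t 16.63 p [467.8 -38.2  43. ] F [-8.3 -0.8 21. ] g 0.322 q [-0.34  0.13  2.04 -0.    0.98 -1.97]
shift [ 0.18  0.11 -0.  ] turn [-0.002  0.002  0.001]
```

Call:
carry_out --pt "0.5 0 0 0 0 0 0" --pt "0.5 0 0 0 0 0 0" --pt "0.5 0 0 0 0 0 0" --pt "0.5 0 0 0 0 0 0" --pt "0.5 0 0 -2 0 0 0" --pt "0.5 0 0 -3 0 0 0" --pt "0.5 0 0 -3 0 0 0" --pt "0.5 0 0 -4 0 0 0" --pt "0.5 0 0 -4 0 0 0"

```text
time: 17.38
eef_pos: [461.9, -35.6, 200.2]
orientation: [-0.007, -0.029, 1.0, 0.002]
ft_force: [1.4, -0.9, 0.7]
grip_width: 0.499
```

```bash
python3 at.py 440 -60 250 93.3 3; python3 - <<'E'
from h import *
im=robot.get_image("wrist"); save(im,"w11",1.5)
E
```

```text
t 17.53 p [465.1 -36.7 202.8] F [ 0.5 -0.7 -1.6] g 0.501 q [-0.34 -0.1   1.92 -0.    1.33 -1.97]
shift [ 2.66 -2.17 -4.71] turn [ 0.002 -0.004  0.   ]
```

View pics/w11.png

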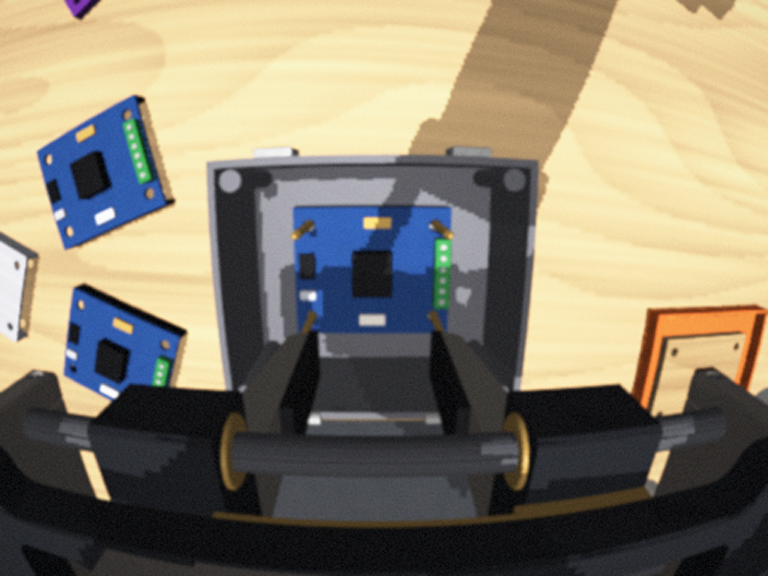

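```bash
python3 survey.py | grep -E "^(blue|green)"; python3 at.py 380 -260 180 110 1
```

```text
blue 1435.5 [464. 265.] cent [ 261.3 -636.1] rect [ 262.  -637.3] [120.9 123.5] 89.2
blue 770.5 [347. 170.] cent [ 558.  -274.8] rect [ 562.5 -272.9] [113.1  95.6] 71.5
blue 753.5 [352. 220.] cent [ 396.5 -286.1] rect [ 394.7 -280.8] [ 93.6 113.5] 19.9
blue 443.5 [500. 269.] cent [ 250.2 -749. ] rect [ 249.8 -749.1] [141.9  33.8] 0.2
blue 280.0 [275. 206.] cent [438.6 -43.9] rect [439.4 -39.3] [ 41.6 115.1] 0.7
green 52.5 [335. 226.] cent [ 376.3 -231. ] rect [ 376.5 -231.1] [53.2 13. ] 20.3
green 46.0 [332. 162.] cent [ 579. -222.] rect [ 580.  -222.1] [12.1 53.6] 71.5
t 17.68 p [461.9 -35.6 197.8] F [-0.4 -0.   0.3] g 0.496 q [-0.34 -0.1   1.92 -0.    1.33 -1.97]
shift [  9.45 -21.94   1.79] turn [ 0.007 -0.013 -0.291]
```

Call:
carry_out --pt "0.5 1.4 -3.1 0 0 0 0" --pt "0.5 1.4 -3.1 0 0 0 0" --pt "0.5 1.4 -3.1 0 0 0 0" --pt "0.5 1.4 -3.1 0.3 0 0 0" --pt "0.5 1.4 -3.1 0.5 0 0 -0.1" --pt "0.5 1.4 -3.1 0.5 0 0 -0.1" --pt "0.5 1 -2.5 0.5 0 0 -0.09"

```text
time: 18.27
eef_pos: [380.7, -252.4, 164.8]
orientation: [-0.014, -0.184, 0.983, 0.013]
ft_force: [0.5, -0.3, 0.0]
grip_width: 0.498
```

```bash
python3 at.py 395 -281 80 110 3; python3 board.py 395 -281; python3 - <<'E'
from h import *
im=robot.get_image("wrist"); save(im,"w12",1.2)
E
```

```text
t 18.42 p [ 381.3 -251.4  164.5] F [-0.2 -0.1 -0. ] g 0.498 q [-0.84 -0.06  1.96 -0.01  1.28 -2.77]
shift [-0.42 -3.53  8.34] turn [ 0.032 -0.022  0.013]
plate (array([ 393.1, -284.7]), array([ 98.9, 118.7]), 19.9)
green [ 374.4 -235.8]
black (array([ 393.1, -284.6]), array([34.3, 29.7]), 19.7)
black (array([ 432.9, -284.5]), array([14.4, 26.6]), 20.9)
black (array([ 403.2, -331. ]), array([17.7,  9.6]), 16.9)
```

View pics/w12.png

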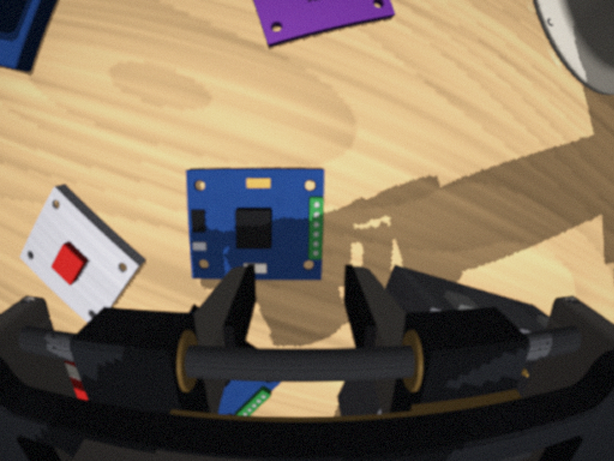

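Call:
carry_out --pt "0.5 0 -3.2 2 0.032 -0.022 0.013" --pt "0.5 0 0 2.5 0 0 0" --pt "0.5 0 0 2.5 0 0 0"

```text
time: 18.77
eef_pos: [398.8, -280.3, 98.3]
orientation: [0.005, -0.176, 0.984, -0.006]
ft_force: [-0.7, 0.7, -0.5]
grip_width: 0.499
```

```bash
python3 at.py 393.5 -284 80 109.9 6; python3 board.py 395 -281
```

```text
t 19.07 p [ 398.7 -281.1  100.2] F [ 0.  -0.1 -0. ] g 0.504 q [-0.86  0.06  1.97  0.    1.09 -2.79]
shift [ 0.6  -0.06  2.02] turn [-0.015  0.007  0.008]
plate (array([ 392.7, -284.1]), array([ 99.3, 120.6]), 20.1)
green [ 373.1 -236.6]
black (array([ 392.3, -284.9]), array([35.7, 29.1]), 19.4)
black (array([ 408.3, -239.9]), array([26.1, 14.1]), 20.3)
black (array([ 433.5, -310.1]), array([24.3, 12.7]), 17.7)
```

Call:
carry_out --pt "0.5 0.65 -0.05 2 -0.015 0.007 0.008" --pt "0.5 0 0 2 0 0 0"

```text
time: 19.28
eef_pos: [397.3, -288.4, 66.8]
orientation: [0.004, -0.173, 0.985, -0.006]
ft_force: [0.0, 0.5, -0.9]
grip_width: 0.502
```

```bash
python3 at.py 392.7 -284.3 36 110 4
```

```text
t 19.48 p [ 396.6 -286.9   65.9] F [ 0.5 -0.1  0.4] g 0.503 q [-0.87  0.13  1.98  0.    1.02 -2.79]
shift [0.28 0.41 2.99] turn [-0.01   0.004 -0.001]
```

Call:
carry_out --pt "0.5 0.25 0.4 1.6 -0.01 0.004 0"

```text
time: 19.57
eef_pos: [395.6, -287.0, 53.6]
orientation: [0.002, -0.173, 0.985, -0.004]
ft_force: [0.4, -0.0, 0.1]
grip_width: 0.498
```

```bash
python3 at.py 392.7 -284.3 36 110 5
```

```text
t 19.82 p [ 393.  -284.1   50. ] F [ 0.3 -0.2  0.3] g 0.502 q [-0.88  0.15  1.99 -0.    1.   -2.79]
shift [ 0.03 -0.01  1.4 ] turn [-0.    -0.    -0.001]
```

Call:
carry_out --pt "0.5 0.03 0 1.4 0 0 0"

```text
time: 19.9
eef_pos: [394.5, -286.3, 38.5]
orientation: [0.001, -0.173, 0.985, -0.003]
ft_force: [-0.2, -0.3, 0.3]
grip_width: 0.504
```

```bash
python3 at.py 392.7 -284.3 35.5 110 6
```

```text
t 20.2 p [ 393.  -284.6   36.6] F [ 0.5 -0.7  0.8] g 0.499 q [-0.88  0.18  1.99 -0.    0.97 -2.8 ]
shift [0.02 0.04 0.11] turn [-0.001  0.    -0.001]
```

Call:
carry_out --pt "0.2 0 0 0.15 0 0 0" --pt "0.2 0 0 0.1 0 0 0" --pt "0.2 0 0 0 0 0 0" --pt "0.2 0 0 0 0 0 0" --pt "0.2 0 0 0 0 0 0"

```text
time: 20.62
eef_pos: [393.6, -285.1, 35.3]
orientation: [0.001, -0.173, 0.985, -0.001]
ft_force: [0.2, 0.2, -1.8]
grip_width: 0.322
```

```bash
python3 at.py 392.7 -284.3 35.5 110 2
```

```text
t 20.72 p [ 393.6 -285.1   35.3] F [ 0.2  0.3 -0.5] g 0.319 q [-0.88  0.18  1.99 -0.    0.96 -2.8 ]
shift [ 0.05  0.11 -0.03] turn [-0.003  0.001 -0.001]
```

Call:
carry_out --pt "0.2 0 0 -1 0 0 0" --pt "0.2 0 0 -3 0 0 0" --pt "0.2 0 0 -3 0 0 0" --pt "0.2 0 0 -3 0 0 0" --pt "0.2 0 0 -3 0 0 0" --pt "0.2 0 0 -2 0 0 0" --pt "0.2 0 2 0 0 0 0.1" --pt "0.2 0 3 0 0 0 0.1" --pt "0.2 0 3 0 0 0 0.09"

```text
time: 21.47
eef_pos: [374.1, -208.7, 198.4]
orientation: [0.002, -0.021, 1.0, -0.003]
ft_force: [-0.5, 0.8, 0.1]
grip_width: 0.323
```

```bash
python3 at.py 466 -37 180 93.3 2
```

```text
t 21.57 p [ 373.8 -205.7  197.3] F [ 0.9 -0.3 -1. ] g 0.32 q [-0.79 -0.22  2.03 -0.    1.33 -2.41]
shift [-10.05  16.39   1.71] turn [-0.003  0.002 -0.008]
```

Call:
carry_out --pt "0.2 -1.9 3 0.2 0 0 -0.008" --pt "0.2 -1.9 3 0.2 0 0 0" --pt "0.2 -1.9 3 0.2 0 0 0" --pt "0.2 -1.9 3 0.2 0 0 0" --pt "0.2 -1.9 3 0.2 0 0 0"

```text
time: 21.98
eef_pos: [462.4, -52.7, 190.5]
orientation: [0.004, -0.026, 1.0, -0.006]
ft_force: [1.1, -0.7, -1.0]
grip_width: 0.322
```

```bash
python3 at.py 466 -37 180 93.3 3
```

```text
t 22.13 p [462.1 -52.2 190.1] F [-1.  -0.7 -0.8] g 0.318 q [-0.37 -0.11  1.95 -0.01  1.29 -1.99]
shift [-0.46  1.51  0.99] turn [-0.011  0.006 -0.002]
```

Call:
carry_out --pt "0.2 -0.45 1.5 2 -0.011 0.006 -0.002" --pt "0.2 0 0 2 0 0 0" --pt "0.2 0 0 2 0 0 0"

```text
time: 22.38
eef_pos: [470.4, -41.1, 134.3]
orientation: [0.005, -0.03, 1.0, -0.003]
ft_force: [1.5, -0.5, -1.5]
grip_width: 0.321
```

```bash
python3 at.py 466 -37 119 93.3 5
```

```text
t 22.63 p [470.  -40.8 135.1] F [ 0.3  0.6 -0.9] g 0.322 q [-0.34 -0.02  1.98 -0.    1.17 -1.97]
shift [0.4  0.41 1.61] turn [-0.006  0.009  0.001]
```

Call:
carry_out --pt "0.2 0.4 0.4 1.6 -0.006 0.009 0"

```text
time: 22.72
eef_pos: [469.4, -39.0, 123.1]
orientation: [0.004, -0.029, 1.0, -0.002]
ft_force: [0.7, -0.7, -0.8]
grip_width: 0.322
```

```bash
python3 at.py 466 -37 115 93.3 6;  python3 - <<'E'
from h import *
im=robot.get_image("wrist"); save(im,"w13",4,(140,140,340,220));st()
E
```

```text
t 23.02 p [466.2 -37.2 119.4] F [ 0.3  0.3 -1.9] g 0.321 q [-0.34 -0.01  2.    0.    1.15 -1.97]
shift [0.02 0.02 0.44] turn [0.    0.001 0.001]
t 23.07 p [466.3 -37.2 119.5] F [-0.9 -1.  -1.7] g 0.327 q [-0.34 -0.01  2.    0.    1.15 -1.97]
```

View pics/w13.png

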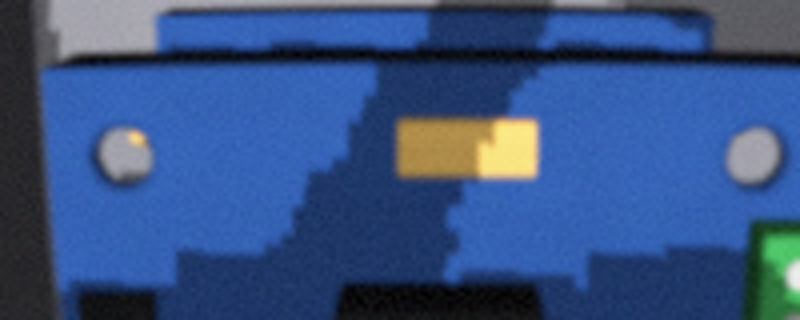

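```bash
python3 held.py 28.5 0 174.5 174; python3 held.py 35.3 20 171.2 179 328.4 179; 
```

```text
[[ 36.1 -49.8  28.5]] mid [ 36.1 -49.8  28.5]
[[ 35.7 -48.6  15.3]
 [ 35.8  46.6  15.3]] mid [35.7 -1.  15.3]
```

Call:
carry_out --pt "0.2 0.1 -0.12 0.5 0 0 0"

```text
time: 23.25
eef_pos: [466.4, -38.6, 115.5]
orientation: [0.002, -0.03, 1.0, -0.0]
ft_force: [0.1, 0.6, -1.8]
grip_width: 0.324
```

```bash
python3 at.py 466 -38 115 93.3 6;  python3 - <<'E'
from h import *
im=robot.get_image("wrist"); save(im,"w14",4,(140,140,340,220));st()
E
```

```text
t 23.55 p [465.4 -38.5 114.5] F [-0.1  1.2 -1.5] g 0.321 q [-0.34 -0.    2.    0.    1.14 -1.97]
shift [-0.07  0.04 -0.05] turn [-0.     0.001  0.001]
t 23.6 p [465.4 -38.4 114.5] F [-0.3 -0.2 -1.1] g 0.316 q [-0.34 -0.    2.    0.    1.14 -1.97]
```

View pics/w14.png

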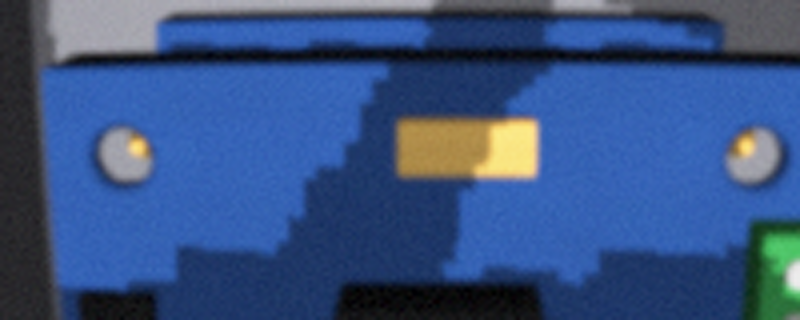

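```bash
python3 held.py 23.5 0 174.5 176.75 326 176.75; python3 held.py 35.3 18 171.2 179 328.4 179; 
```

```text
[[ 35.4 -48.6  23.5]
 [ 35.4  47.2  23.5]] mid [35.4 -0.7 23.5]
[[ 35.3 -49.2  17.3]
 [ 35.3  47.2  17.3]] mid [35.3 -1.  17.3]
```

Aligned within 0.3 mm. Descend.

Call:
carry_out --pt "0.2 0 0 1.2 0 0 0" --pt "0.2 0 0 1.2 0 0 0"

```text
time: 23.87
eef_pos: [467.0, -39.3, 92.9]
orientation: [0.002, -0.03, 1.0, -0.001]
ft_force: [-6.0, -0.1, 2.0]
grip_width: 0.322
```

```bash
python3 at.py 466 -38.2 60.3 93.3 3
```

```text
t 24.02 p [466.8 -38.9  92.1] F [-0.3  0.6 -1.7] g 0.321 q [-0.34  0.04  2.02  0.    1.08 -1.97]
shift [0.09 0.08 3.18] turn [-0.001  0.004  0.001]
```

Call:
carry_out --pt "0.2 0.05 0.07 1.2 0 0.004 0" --pt "0.2 0 0 1.2 0 0 0"

```text
time: 24.18
eef_pos: [467.0, -38.9, 70.2]
orientation: [0.0, -0.03, 1.0, -0.001]
ft_force: [-3.8, 0.3, 1.0]
grip_width: 0.323
```

```bash
python3 at.py 466 -38 60.3 93.3 3
```

```text
t 24.33 p [466.9 -38.6  69.5] F [ 1.2 -0.1 -2.6] g 0.321 q [-0.34  0.08  2.03 -0.    1.04 -1.97]
shift [0.09 0.07 0.92] turn [-0.002  0.001  0.002]
```

Call:
carry_out --pt "0.2 0.05 0.05 0.7 0 0 0"

```text
time: 24.42
eef_pos: [467.0, -38.6, 63.7]
orientation: [0.001, -0.03, 1.0, -0.001]
ft_force: [-2.4, -0.4, 0.7]
grip_width: 0.319
```

```bash
python3 at.py 466 -38 60.3 93.3 4
```

```text
t 24.62 p [466.8 -38.3  62.7] F [-0.7  0.8 -2.3] g 0.323 q [-0.34  0.09  2.03 -0.    1.02 -1.97]
shift [0.08 0.03 0.24] turn [-0.002  0.002  0.001]
```

Call:
carry_out --pt "0.2 0 0 0.25 0 0 0"

```text
time: 24.7
eef_pos: [467.0, -38.4, 60.8]
orientation: [0.001, -0.03, 1.0, -0.001]
ft_force: [-3.5, -0.8, 0.2]
grip_width: 0.324
```

```bash
python3 at.py 466 -38 60.3 93.3 3
```

```text
t 24.85 p [466.9 -38.3  60.2] F [-2.2 -0.  -1.2] g 0.321 q [-0.34  0.09  2.03 -0.    1.01 -1.97]
shift [ 0.08  0.04 -0.01] turn [-0.002  0.002  0.002]
```

Call:
carry_out --pt "0.2 0 0 0.2 0 0 0"

```text
time: 24.93
eef_pos: [467.1, -38.4, 60.1]
orientation: [0.0, -0.03, 1.0, -0.001]
ft_force: [-15.4, 3.8, 33.7]
grip_width: 0.32
```

```bash
python3 at.py 466 -38 60.3 93.3 2
```

```text
t 25.03 p [467.  -38.4  60.1] F [-10.3   2.3  17.9] g 0.319 q [-0.34  0.09  2.03 -0.    1.02 -1.97]
shift [ 0.09  0.04 -0.02] turn [-0.002  0.     0.002]
```

Call:
carry_out --pt "0.5 0 0 0 0 0 0" --pt "0.5 0 0 0 0 0 0" --pt "0.5 0 0 0 0 0 0" --pt "0.5 0 0 0 0 0 0" --pt "0.5 0 0 -2 0 0 0" --pt "0.5 0 0 -3 0 0 0" --pt "0.5 0 0 -3.5 0 0 0" --pt "0.5 0 0 -4 0 0 0" --pt "0.5 0 -3 -2 0 0 0" --pt "0.5 0 -3.5 -1 0 0 0" --pt "0.5 0 -3.5 0 0 0 0" --pt "0.5 0 -3.5 0 0 0 0.1"

```text
time: 26.03
eef_pos: [477.7, -172.4, 224.8]
orientation: [0.005, 0.016, 1.0, -0.002]
ft_force: [0.5, -0.2, 0.1]
grip_width: 0.498
```

```bash
python3 at.py 540 -265 200 70 1; python3 survey.py | grep -E "^(blue|green)"
```

```text
t 26.08 p [ 478.  -178.6  225.2] F [-2.8 -2.8  0.6] g 0.497 q [-0.59 -0.02  1.79 -0.    1.36 -2.12]
shift [-6.54 -8.34  2.67] turn [-0.007  0.013  0.305]
blue 1449.0 [464. 265.] cent [ 261.5 -636.6] rect [ 260.7 -638. ] [123.6 122.6] 0.5
blue 877.5 [275. 196.] cent [471.2 -41. ] rect [470.2 -38.8] [100.9 118.8] 3.1
blue 454.0 [500. 269.] cent [ 249.8 -748.7] rect [ 249.8 -748.9] [142.   34.6] 0.0
green 48.5 [256. 196.] cent [467.3  17. ] rect [466.6  17. ] [54.2  9.5] 0.8
```

Call:
carry_out --pt "0.5 -2.1 -2.8 0.6 0 0 0.1" --pt "0.5 -2.1 -2.8 0.6 0 0 0.1" --pt "0.5 -2 -2.2 0.6 0 0 0.1"

```text
time: 26.38
eef_pos: [528.5, -259.0, 206.4]
orientation: [0.005, 0.172, 0.985, -0.0]
ft_force: [-0.3, 0.7, 0.1]
grip_width: 0.502
```

```bash
python3 at.py 562 -273 100 70 4; python3 board.py 562 -273; python3 - <<'E'
from h import *
im=robot.get_image("wrist"); save(im,"w15",1.2)
E
```

```text
t 26.58 p [ 527.6 -257.6  206. ] F [ 0.8 -0.2  0.4] g 0.502 q [-0.66  0.2   1.59  0.    1.34 -1.89]
shift [-3.67 -0.33 10.63] turn [0.002 0.008 0.009]
plate (array([ 561.8, -275.8]), array([118.5, 100. ]), 71.2)
green [ 574.1 -225.8]
black (array([ 561. , -276.4]), array([29.2, 35.8]), 70.6)
black (array([ 539.1, -319.7]), array([10.7, 18.7]), 68.2)
black (array([ 572.5, -329.4]), array([11. , 28.9]), 68.0)
```

View pics/w15.png

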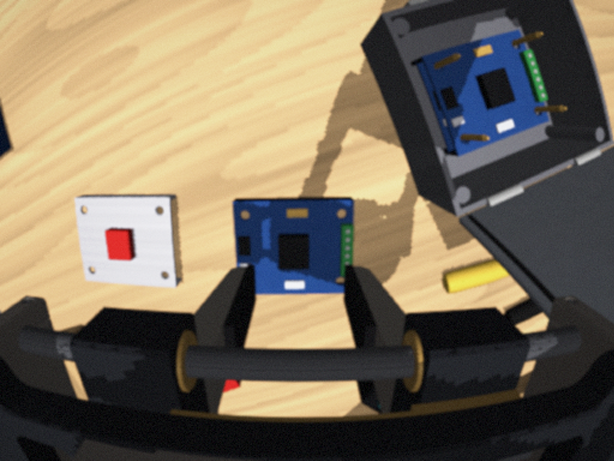

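Call:
carry_out --pt "0.5 -2.8 -0.7 2.5 0 0.008 0" --pt "0.5 -0.8 -0.3 3 0 0 0" --pt "0.5 0 0 3 0 0 0"

```text
time: 26.93
eef_pos: [564.5, -278.4, 132.0]
orientation: [0.01, 0.165, 0.986, -0.004]
ft_force: [0.8, -0.1, 0.1]
grip_width: 0.501
```

```bash
python3 at.py 561.5 -276 80 71 5; python3 board.py 562 -273
```

```text
t 27.18 p [ 563.1 -277.9  132.8] F [-0.   0.5  0.5] g 0.5 q [-0.65  0.36  1.55  0.    1.21 -1.89]
shift [0.31 0.15 5.28] turn [-0.004  0.018 -0.001]
plate (array([ 562.2, -275.7]), array([120.2,  99.4]), 71.3)
green [ 577.7 -226.8]
black (array([ 560.9, -276.4]), array([29.1, 35.3]), 71.0)
black (array([ 540.2, -320.1]), array([10.1, 18. ]), 68.6)
black (array([ 607. , -251.6]), array([11.4, 16.3]), 73.6)
```

Call:
carry_out --pt "0.5 0.3 0.15 2.7 -0.004 0.018 0" --pt "0.5 0 0 2.5 0 0 0"

```text
time: 27.4
eef_pos: [567.5, -280.2, 92.3]
orientation: [0.009, 0.165, 0.986, -0.005]
ft_force: [0.2, 0.6, -0.9]
grip_width: 0.501
```

```bash
python3 at.py 561.6 -276 36 71 5
```

```text
t 27.65 p [ 567.  -280.    91.9] F [-0.3  0.1  0.5] g 0.499 q [-0.65  0.42  1.56  0.    1.14 -1.89]
shift [0.74 0.24 5.58] turn [-0.006  0.018 -0.001]
```

Call:
carry_out --pt "0.5 0.6 0.2 2.7 -0.006 0.018 0"

```text
time: 27.73
eef_pos: [567.0, -279.9, 72.5]
orientation: [0.006, 0.165, 0.986, -0.003]
ft_force: [0.5, -0.9, 1.0]
grip_width: 0.498
```

```bash
python3 at.py 561.6 -276 36 71 5
```

```text
t 27.98 p [ 563.  -277.    66.4] F [ 0.1  0.1 -0.9] g 0.5 q [-0.65  0.45  1.57  0.    1.12 -1.89]
shift [0.17 0.05 3.04] turn [-0.     0.002 -0.001]
```

Call:
carry_out --pt "0.5 0.17 0.05 2.6 0 0.002 0"

```text
time: 28.07
eef_pos: [566.2, -279.4, 47.2]
orientation: [0.006, 0.165, 0.986, -0.003]
ft_force: [1.3, 0.6, 1.1]
grip_width: 0.5
```

```bash
python3 at.py 561.6 -276 36 71 6
```

```text
t 28.37 p [ 562.4 -276.5   41.9] F [-0.3 -0.3 -0.1] g 0.5 q [-0.65  0.49  1.58 -0.    1.07 -1.89]
shift [0.09 0.02 0.59] turn [-0.001  0.002 -0.001]
```

Call:
carry_out --pt "0.5 0.09 0.02 0.55 0 0.002 0"

```text
time: 28.45
eef_pos: [563.0, -277.1, 38.7]
orientation: [0.002, 0.165, 0.986, -0.001]
ft_force: [0.4, -0.3, -0.2]
grip_width: 0.498
```

```bash
python3 at.py 561.6 -276 36 71 4
```

```text
t 28.65 p [ 561.7 -276.1   36.6] F [0.4 0.4 0.3] g 0.501 q [-0.65  0.49  1.58 -0.    1.07 -1.89]
shift [0.01 0.01 0.06] turn [-0.001  0.    -0.001]
```

Call:
carry_out --pt "0.2 0 0 0.15 0 0 0" --pt "0.2 0 0 0.05 0 0 0" --pt "0.2 0 0 0 0 0 0" --pt "0.2 0 0 0 0 0 0" --pt "0.2 0 0 0 0 0 0"

```text
time: 29.07
eef_pos: [562.0, -276.2, 34.9]
orientation: [0.0, 0.165, 0.986, -0.0]
ft_force: [-0.3, -0.3, 0.3]
grip_width: 0.319
```

```bash
python3 at.py 561.6 -276 36 71 2
```

```text
t 29.17 p [ 561.9 -276.2   34.9] F [ 0.1 -0.1 -0.6] g 0.32 q [-0.65  0.5   1.58 -0.    1.06 -1.89]
shift [ 0.04  0.01 -0.11] turn [-0.001  0.    -0.001]
```

Call:
carry_out --pt "0.2 0 0 -1 0 0 0" --pt "0.2 0 0 -3 0 0 0" --pt "0.2 0 0 -3.5 0 0 0" --pt "0.2 0 0 -3.5 0 0 0" --pt "0.2 0 0 -3.5 0 0 0" --pt "0.2 1 0 -2 0 0 0" --pt "0.2 3 0 0 0 0 0" --pt "0.2 3 0 0 0 0 -0.1" --pt "0.2 3 0 0 0 0 -0.1" --pt "0.2 2 1 0 0 0 -0.1" --pt "0.2 0 2 0 0 0 -0.09"

```text
time: 30.08
eef_pos: [443.0, -213.8, 213.1]
orientation: [-0.0, -0.036, 0.999, -0.002]
ft_force: [0.4, -0.4, -1.7]
grip_width: 0.324
```

```bash
python3 at.py 466 -38 185 93.3 2
```

```text
t 30.18 p [ 445.  -211.7  213.1] F [-0.1  0.4 -1.7] g 0.322 q [-0.69 -0.05  1.84 -0.    1.34 -2.33]
shift [-3.32 17.18  2.76] turn [-0.003  0.001  0.013]
```

Call:
carry_out --pt "0.2 -0.5 3.2 0.3 0 0 0.013" --pt "0.2 -0.5 3.2 0.4 0 0 0" --pt "0.2 -0.5 3.2 0.4 0 0 0" --pt "0.2 -0.5 3.2 0.4 0 0 0" --pt "0.2 -0.5 3.2 0.4 0 0 0"

```text
time: 30.6
eef_pos: [464.5, -53.6, 196.5]
orientation: [0.004, -0.018, 1.0, -0.006]
ft_force: [0.7, -0.5, -1.8]
grip_width: 0.324
```

```bash
python3 at.py 466 -38 150 93.3 4
```

```text
t 30.8 p [464.3 -54.3 196.3] F [ 0.  -0.3 -1.4] g 0.32 q [-0.37 -0.11  1.93 -0.01  1.3  -1.98]
shift [-0.2   1.68  4.62] turn [-0.011  0.007 -0.018]
```

Call:
carry_out --pt "0.2 -0.2 1.6 3 -0.011 0.007 -0.018" --pt "0.2 0 0 1.5 0 0 0"

```text
time: 30.97
eef_pos: [470.1, -42.2, 154.9]
orientation: [0.005, -0.027, 1.0, -0.003]
ft_force: [-0.9, 0.2, -1.7]
grip_width: 0.323
```

```bash
python3 at.py 466 -38 120 93.3 5
```

```text
t 31.22 p [471.5 -43.9 158.1] F [ 0.9 -0.4 -1.2] g 0.321 q [-0.35 -0.05  1.96 -0.    1.22 -1.97]
shift [0.57 0.64 3.8 ] turn [-0.008  0.013 -0.004]
```

Call:
carry_out --pt "0.2 0.57 0.6 3.5 -0.008 0.013 -0.004"

```text
time: 31.3
eef_pos: [472.4, -41.6, 130.4]
orientation: [0.008, -0.028, 1.0, -0.003]
ft_force: [1.6, -0.7, -0.7]
grip_width: 0.322
```

```bash
python3 at.py 466 -38 114.5 93.3 6
```

```text
t 31.6 p [467.2 -39.1 124.9] F [-0.1  0.7 -1.3] g 0.323 q [-0.34 -0.01  1.99 -0.    1.16 -1.97]
shift [0.12 0.12 1.04] turn [-0.001  0.003 -0.001]
```

Call:
carry_out --pt "0.2 0.12 0.1 1.0 -0.001 0.003 -0.001"

```text
time: 31.68
eef_pos: [468.5, -39.2, 117.8]
orientation: [0.003, -0.029, 1.0, -0.001]
ft_force: [0.2, -0.2, -1.1]
grip_width: 0.321
```

```bash
python3 at.py 466 -38 114.5 93.3 6;  python3 - <<'E'
from h import *
im=robot.get_image("wrist"); save(im,"w16",4,(140,140,340,220));st()
E
```

```text
t 31.98 p [466.1 -38.2 115.1] F [-0.3  0.5 -0.9] g 0.32 q [-0.34  0.    2.   -0.    1.14 -1.97]
shift [0.01 0.02 0.06] turn [-0.001 -0.     0.   ]
t 32.03 p [466.1 -38.3 115.1] F [ 1.3 -0.3 -0.9] g 0.327 q [-0.34  0.    2.   -0.    1.14 -1.97]
```

View pics/w16.png

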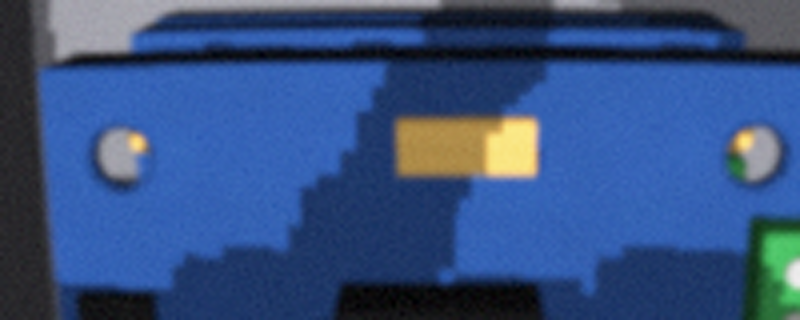

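Call:
carry_out --pt "0.2 0.08 0 1.2 0 0 0" --pt "0.2 0 0 1 0 0 0"

```text
time: 32.2
eef_pos: [467.2, -39.0, 95.1]
orientation: [0.002, -0.029, 1.0, -0.001]
ft_force: [-5.2, -0.2, 2.8]
grip_width: 0.32
```

```bash
python3 at.py 466 -38.2 80 93.3 4
```

```text
t 32.4 p [467.1 -38.8  95. ] F [-1.3 -0.2 -2.8] g 0.323 q [-0.34  0.03  2.01 -0.    1.09 -1.97]
shift [0.11 0.07 1.5 ] turn [-0.002  0.004  0.001]
```

Call:
carry_out --pt "0.2 0.08 0.05 1.1 0 0.004 0"

```text
time: 32.48
eef_pos: [467.1, -38.9, 85.7]
orientation: [0.0, -0.029, 1.0, -0.002]
ft_force: [-0.2, -1.1, -1.0]
grip_width: 0.322
```

```bash
python3 at.py 466 -38.2 80 93.3 4
```

```text
t 32.68 p [466.5 -38.4  84.1] F [-0.2 -0.8 -0.2] g 0.323 q [-0.34  0.05  2.02 -0.    1.07 -1.97]
shift [0.05 0.02 0.41] turn [-0.002  0.     0.001]
```

Call:
carry_out --pt "0.2 0 0 0.4 0 0 0"

```text
time: 32.77
eef_pos: [467.2, -38.7, 81.0]
orientation: [0.001, -0.029, 1.0, -0.001]
ft_force: [-2.7, 0.1, -0.2]
grip_width: 0.321
```

```bash
python3 at.py 466 -38.2 80 93.3 3
```

```text
t 32.92 p [466.9 -38.5  80.2] F [ 0.3  0.7 -1.8] g 0.323 q [-0.34  0.06  2.02 -0.    1.06 -1.97]
shift [0.09 0.04 0.02] turn [-0.002  0.001  0.   ]
```

Call:
carry_out --pt "0.2 0 0 0.2 0 0 0"

```text
time: 33.0
eef_pos: [467.2, -38.6, 79.7]
orientation: [0.0, -0.029, 1.0, -0.001]
ft_force: [-11.9, 2.6, 27.6]
grip_width: 0.32
```

```bash
python3 at.py 466 -38.2 80 93.3 3
```

```text
t 33.15 p [467.2 -38.6  79.8] F [-6.6  1.5 12.4] g 0.325 q [-0.34  0.06  2.02 -0.    1.06 -1.97]
shift [ 0.12  0.04 -0.02] turn [-0.002  0.001  0.001]
```

Seated (79.8 = 45+34.9). Release and go for the cover.

Call:
carry_out --pt "0.5 0 0 0 0 0 0" --pt "0.5 0 0 0 0 0 0" --pt "0.5 0 0 0 0 0 0" --pt "0.5 0 0 0 0 0 0" --pt "0.5 0 0 -2 0 0 0" --pt "0.5 0 0 -3 0 0 0" --pt "0.5 0 0 -3 0 0 0" --pt "0.5 0 0 -3 0 0 0" --pt "0.5 0 -3 -2 0 0 0" --pt "0.5 0 -3.5 -1 0 0 0" --pt "0.5 0 -3.5 0 0 0 0" --pt "0.5 0 -3.5 0 0 0 0.1"

```text
time: 34.15
eef_pos: [476.0, -172.0, 227.0]
orientation: [0.002, 0.016, 1.0, -0.001]
ft_force: [-0.7, 0.1, -0.5]
grip_width: 0.503
```

```bash
python3 at.py 480 -420 210 70 1; python3 survey.py | grep -E "^(blue|green|red)";python3 - <<'E'
from h import *
im=robot.get_image("wrist"); save(im,"w17",1.2)
im=robot.get_image("top"); save(im,"t17",1.5)
E
```

```text
t 34.2 p [ 476.2 -178.2  227.3] F [-3.1 -4.6  0.6] g 0.501 q [-0.59 -0.02  1.79 -0.    1.37 -2.12]
shift [ -1.44 -24.13   1.9 ] turn [-0.006  0.007  0.305]
blue 1443.0 [464. 265.] cent [ 261.5 -636.3] rect [ 262.  -636.5] [122.8 123.6] 89.2
blue 975.5 [275. 195.] cent [473.5 -42.8] rect [471.6 -38.7] [104.3 124.5] 3.4
blue 457.0 [500. 269.] cent [ 249.6 -748.8] rect [ 249.8 -748.7] [ 34.8 142.1] 89.8
red 485.5 [398. 136.] cent [ 668.7 -437.1] rect [ 668.5 -437. ] [62.5 91.7] 7.3
red 245.5 [ 56. 251.] cent [288.5 642.2] rect [288.3 641.5] [114.9  25.3] 86.1
red 226.5 [ 66. 185.] cent [494.6 624.9] rect [494.9 626.5] [117.7  24.2] 86.3
red 68.5 [158.  97.] cent [786.7 343.2] rect [786.3 342.4] [30.3 32.8] 0.7
red 51.0 [403. 190.] cent [ 493.2 -445.8] rect [ 494.7 -446.4] [25.1 28.9] 63.6
red 31.0 [478. 362.] cent [ -28.2 -658.4] rect [ -28.6 -658.8] [18.5 19.4] 45.2
green 49.5 [257. 196.] cent [469.5  17. ] rect [469.8  17. ] [54.2  9.5] 0.7
```

View pics/w17.png

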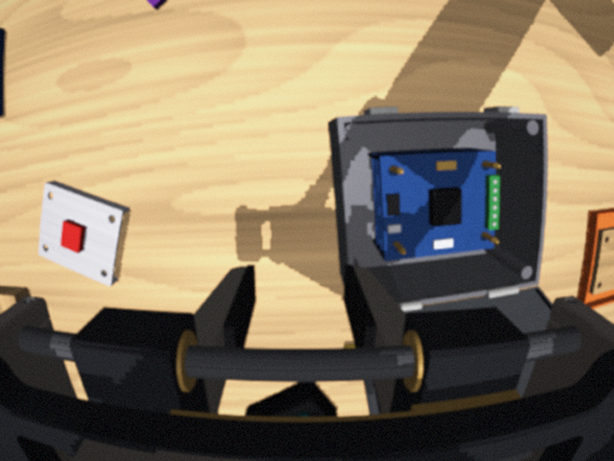

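View pics/t17.png

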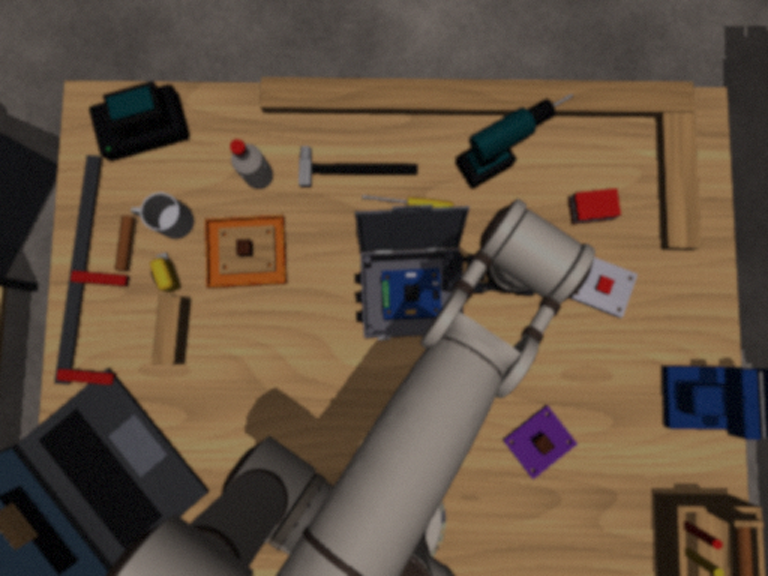

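Call:
carry_out --pt "0.5 -0.3 -3.3 0 0 0 0.1" --pt "0.5 0 -3.3 0.4 0 0 0.1" --pt "0.5 0.6 -3.3 0.4 0 0 0.1" --pt "0.5 0.6 -3.3 0.4 0 0 0" --pt "0.5 0.6 -3.3 0.4 0 0 0" --pt "0.5 0.6 -3.3 0.4 0 0 0"

```text
time: 34.85
eef_pos: [412.6, -347.2, 202.3]
orientation: [0.001, 0.161, 0.987, 0.004]
ft_force: [0.6, 0.1, 0.2]
grip_width: 0.495
```

```bash
python3 at.py 494.5 -446.5 150 69 3; cat > cover.py <<'E'
from h import *
im=robot.get_image("wrist")
h=cv2.cvtColor(im["pixels"],cv2.COLOR_RGB2HSV)
r=cv2.inRange(h,(0,150,60),(8,255,255))|cv2.inRange(h,(172,150,60),(180,255,255))
for c in blobs(r,60):
    q=rect(im,c,33,True)
    if np.linalg.norm(q[0]-[494,-446])<60: print("red",q,np.round(cent(im,c,33,True),1))
w=cv2.inRange(h,(0,0,120),(180,40,255))|r
w=cv2.morphologyEx(w,cv2.MORPH_CLOSE,np.ones((9,9)))
for c in blobs(w,800):
    q=rect(im,c,20,True)
    if np.linalg.norm(q[0]-[494,-446])<80: print("plate",q)
save(im,"cov",1.2)
E
python3 cover.py
```

```text
t 35.0 p [ 412.1 -347.4  202. ] F [ 0.9  1.  -0. ] g 0.501 q [-0.93  0.09  1.73  0.01  1.33 -2.17]
shift [-10.99  -6.78   5.14] turn [ 0.008 -0.001  0.04 ]
plate (array([ 502.8, -415.8]), array([47.4, 91.9]), 68.7)
plate (array([ 458.7, -473.5]), array([54.9, 51.3]), 68.8)
```

View pics/cov.png

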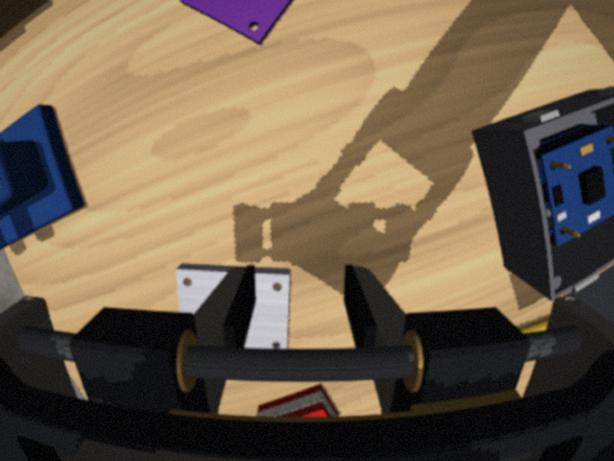

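Call:
carry_out --pt "0.5 -2.3 -2.2 0.2 0 0 0.02" --pt "0.5 -2.3 -2.2 0.2 0 0 0.02" --pt "0.5 -2.3 -2.2 0.2 0 0 0"

```text
time: 35.3
eef_pos: [458.7, -422.5, 194.7]
orientation: [-0.001, 0.177, 0.984, 0.007]
ft_force: [-1.3, 0.5, 0.2]
grip_width: 0.504
```

```bash
python3 at.py 494.5 -446.5 100 69 5;python3 cover.py
```

```text
t 35.55 p [ 457.5 -422.4  194.8] F [0.3 1.1 0.5] g 0.499 q [-0.94  0.31  1.48  0.01  1.36 -2.16]
shift [-4.35 -1.09  9.44] turn [ 0.013 -0.005  0.009]
red (array([ 448.8, -475.3]), array([28.2, 33.3]), 67.9) [ 448.5 -474.7   33. ]
plate (array([ 449.3, -475.9]), array([120.4, 101.3]), 69.0)
```

View pics/cov.png

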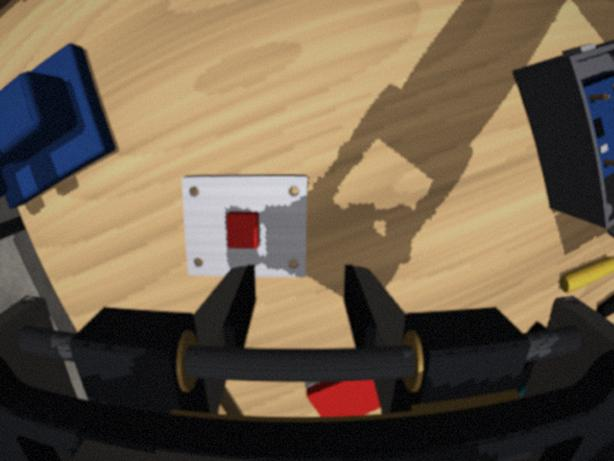

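```bash
python3 at.py 449 -475.5 90 69 1
```

```text
t 35.65 p [ 457.2 -422.8  195.4] F [-0.8  0.2 -0.2] g 0.498 q [-0.94  0.31  1.48  0.01  1.36 -2.16]
shift [-1.12 -5.36 10.47] turn [ 0.012 -0.004  0.009]
```

Call:
carry_out --pt "0.5 -0.5 -2.7 2.5 0.012 -0.004 0.009" --pt "0.5 -0.5 -2.4 3 0 0 0" --pt "0.5 0 0 3 0 0 0"

```text
time: 35.9
eef_pos: [453.7, -476.6, 120.7]
orientation: [0.008, 0.18, 0.984, -0.007]
ft_force: [0.4, -0.5, -0.1]
grip_width: 0.5
```

```bash
python3 at.py 449 -475.5 80 69 6;python3 cover.py
```

```text
t 36.2 p [ 454.7 -473.5  121.6] F [ 0.7 -0.   0.2] g 0.501 q [-0.99  0.44  1.46  0.    1.22 -2.2 ]
shift [ 0.53 -0.35  4.16] turn [-0.009  0.016  0.007]
red (array([ 448.5, -475.3]), array([28.1, 33.8]), 68.5) [ 448.1 -475.3   33. ]
plate (array([ 449.3, -475.7]), array([120.8, 100.9]), 68.9)
```

Call:
carry_out --pt "0.5 0.5 -0.3 4 -0.009 0.016 0.007"

```text
time: 36.33
eef_pos: [454.4, -480.6, 92.4]
orientation: [0.007, 0.181, 0.983, -0.007]
ft_force: [1.8, -1.1, 1.6]
grip_width: 0.499
```

```bash
python3 at.py 449 -475.6 60 69 6
```

```text
t 36.63 p [ 450.4 -476.2   83.9] F [-0.  -0.4  1. ] g 0.503 q [-1.    0.5   1.47  0.    1.17 -2.2 ]
shift [0.15 0.01 2.39] turn [-0.002  0.003  0.001]
```

Call:
carry_out --pt "0.5 0.15 0 3.2 -0.002 0.003 0.001"

```text
time: 36.72
eef_pos: [452.9, -481.0, 60.7]
orientation: [0.006, 0.182, 0.983, -0.006]
ft_force: [1.4, -0.8, 0.3]
grip_width: 0.498
```

```bash
python3 at.py 449 -475.6 36 69 6
```

```text
t 37.02 p [ 449.7 -476.5   53.8] F [-1.  -0.1  0.1] g 0.499 q [-1.    0.53  1.49 -0.    1.12 -2.2 ]
shift [0.1  0.07 1.78] turn [-0.002  0.002 -0.   ]
```

Call:
carry_out --pt "0.5 0.1 0.07 1.75 -0.002 0.002 0"

```text
time: 37.1
eef_pos: [451.3, -478.8, 41.6]
orientation: [0.003, 0.182, 0.983, -0.003]
ft_force: [1.2, 0.5, 1.0]
grip_width: 0.502
```

```bash
python3 at.py 449 -475.6 36 69 6
```

```text
t 37.4 p [ 449.4 -476.1   37.5] F [1.  1.1 0.4] g 0.502 q [-1.    0.56  1.49  0.    1.09 -2.2 ]
shift [0.06 0.04 0.15] turn [-0.     0.001 -0.   ]
```

Call:
carry_out --pt "0.2 0 0 0.25 0 0 0" --pt "0.2 0 0 0.1 0 0 0" --pt "0.2 0 0 0 0 0 0" --pt "0.2 0 0 0 0 0 0" --pt "0.2 0 0 0 0 0 0"

```text
time: 37.82
eef_pos: [450.1, -477.0, 35.9]
orientation: [0.002, 0.182, 0.983, -0.001]
ft_force: [0.8, -0.9, 0.2]
grip_width: 0.322
```

```bash
python3 at.py 449 -475.6 36 69 2
```

```text
t 37.92 p [ 450.1 -477.    35.9] F [-0.   0.4 -1.5] g 0.321 q [-1.    0.56  1.49  0.    1.09 -2.2 ]
shift [ 0.16  0.09 -0.01] turn [-0.002  0.003 -0.   ]
```

Call:
carry_out --pt "0.2 0 0 -1 0 0 0" --pt "0.2 0 0 -3 0 0 0" --pt "0.2 0 0 -3.5 0 0 0" --pt "0.2 0 0 -3.5 0 0 0" --pt "0.2 0 0 -3.5 0 0 0" --pt "0.2 0 1 -2 0 0 0" --pt "0.2 0 2.5 -1 0 0 -0.1" --pt "0.2 0 3 0 0 0 -0.1" --pt "0.2 0 3 0 0 0 -0.1" --pt "0.2 0 3 0 0 0 -0.1"

```text
time: 38.75
eef_pos: [475.2, -356.0, 224.2]
orientation: [0.002, -0.02, 1.0, -0.002]
ft_force: [0.3, -0.1, -1.7]
grip_width: 0.325
```

```bash
python3 at.py 462 -38 190 93.3 2;python3 - <<'E'
from h import *
im=robot.get_image("wrist"); save(im,"w18",1.2)
E
```

```text
t 38.85 p [ 475.3 -352.8  223.6] F [ 0.1 -0.8 -1.7] g 0.323 q [-0.84  0.2   1.56  0.    1.38 -2.46]
shift [3.000e-02 3.152e+01 3.310e+00] turn [-0.002  0.002 -0.016]
```

View pics/w18.png

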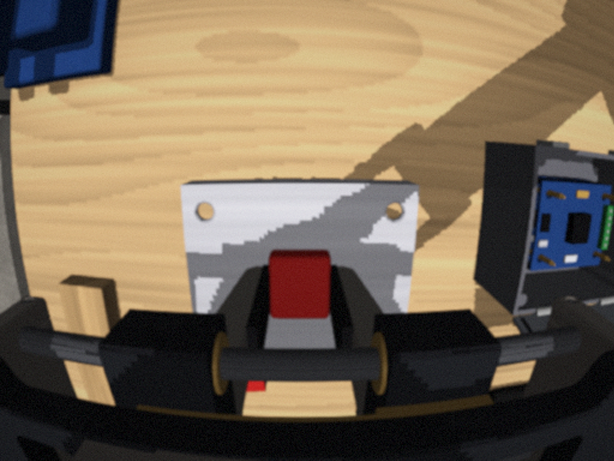

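Call:
carry_out --pt "0.2 0.1 3.2 0.2 0 0 -0.016" --pt "0.2 0.1 3.2 0.2 0 0 0" --pt "0.2 0.1 3.2 0.2 0 0 0" --pt "0.2 0.1 3.2 0.2 0 0 0" --pt "0.2 0.1 3.2 0.2 0 0 0" --pt "0.2 0.1 3.2 0.2 0 0 0" --pt "0.2 0.1 3.2 0.2 0 0 0" --pt "0.2 0 3.2 0.2 0 0 0"

```text
time: 39.57
eef_pos: [455.3, -104.2, 207.2]
orientation: [0.002, -0.014, 1.0, -0.006]
ft_force: [0.7, 0.2, -1.5]
grip_width: 0.325
```

```bash
python3 at.py 466 -38 150 93.3 4
```

```text
t 39.77 p [ 455.8 -105.   207.3] F [-0.2  0.7 -1.8] g 0.32 q [-0.48 -0.11  1.92 -0.01  1.33 -2.08]
shift [-1.2   6.74  5.65] turn [-0.013  0.003 -0.027]
```

Call:
carry_out --pt "0.2 -0.4 2.8 0.5 -0.007 0.003 -0.02" --pt "0.2 -0.4 2.5 1 -0.006 0 -0.007"

```text
time: 39.93
eef_pos: [464.4, -58.0, 194.6]
orientation: [0.003, -0.024, 1.0, -0.003]
ft_force: [-0.7, 0.1, -2.1]
grip_width: 0.32
```

```bash
python3 at.py 466 -38 150 93.3 5
```

```text
t 40.18 p [463.5 -58.  193.7] F [-0.1 -0.8 -1.6] g 0.32 q [-0.38 -0.1   1.93 -0.    1.3  -2.  ]
shift [-0.34  2.01  4.36] turn [-0.005  0.003 -0.007]
```

Call:
carry_out --pt "0.2 -0.3 1.9 3 -0.005 0.003 -0.007"

```text
time: 40.27
eef_pos: [470.4, -43.9, 169.5]
orientation: [0.006, -0.027, 1.0, -0.003]
ft_force: [1.2, -1.1, -1.3]
grip_width: 0.322
```

```bash
python3 at.py 466 -38 120 93.3 5
```

```text
t 40.52 p [466.1 -40.4 164.5] F [ 1.2 -0.2 -1. ] g 0.321 q [-0.35 -0.07  1.96 -0.    1.25 -1.97]
shift [0.   0.24 4.45] turn [-0.001  0.001 -0.001]
```

Call:
carry_out --pt "0.2 0 0.2 4 -0.001 0.001 -0.001"

```text
time: 40.6
eef_pos: [473.0, -41.9, 132.8]
orientation: [0.009, -0.028, 1.0, -0.004]
ft_force: [2.1, -0.4, -1.6]
grip_width: 0.321
```

```bash
python3 at.py 465.5 -38.2 115.5 93.3 5
```

```text
t 40.85 p [467.  -39.3 126.3] F [ 0.   0.  -1.9] g 0.32 q [-0.34 -0.01  1.99 -0.    1.16 -1.97]
shift [0.14 0.12 1.08] turn [-0.001  0.002 -0.001]
```

Call:
carry_out --pt "0.2 0.14 0.12 1.0 -0.001 0.002 -0.001"

```text
time: 40.93
eef_pos: [468.3, -39.5, 119.7]
orientation: [0.003, -0.029, 1.0, -0.002]
ft_force: [1.1, 0.8, -0.6]
grip_width: 0.32
```

```bash
python3 at.py 465.5 -38.2 115.5 93.3 6;  python3 - <<'E'
from h import *
im=robot.get_image("wrist"); save(im,"w19",4,(140,140,340,220));st()
E
```

```text
t 41.23 p [465.8 -38.3 116.8] F [-0.5 -0.7 -1.4] g 0.323 q [-0.34 -0.    2.   -0.    1.14 -1.97]
shift [0.03 0.01 0.13] turn [-0.001  0.001  0.   ]
t 41.28 p [465.8 -38.3 116.7] F [ 0.2  0.1 -1.8] g 0.32 q [-0.34 -0.    2.   -0.    1.14 -1.97]
```

View pics/w19.png

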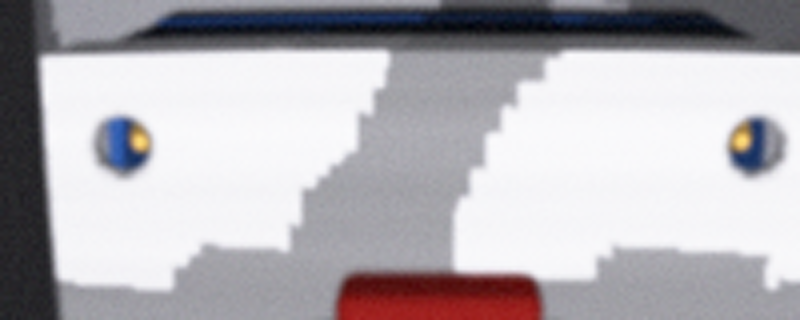

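Call:
carry_out --pt "0.2 0 0 0.9 0 0 0"

```text
time: 41.37
eef_pos: [467.3, -38.7, 109.3]
orientation: [0.002, -0.029, 1.0, -0.001]
ft_force: [0.8, -1.4, -1.5]
grip_width: 0.321
```

```bash
python3 at.py 466 -38.2 101 93.3 5
```

```text
t 41.62 p [465.6 -38.2 107.4] F [ 0.2 -0.6 -2.5] g 0.322 q [-0.34  0.01  2.01 -0.    1.12 -1.97]
shift [-0.04 -0.01  0.64] turn [-0.     0.     0.001]
```

Call:
carry_out --pt "0.2 -0.04 0 0.55 0 0 0"

```text
time: 41.7
eef_pos: [466.9, -38.4, 102.8]
orientation: [0.001, -0.029, 1.0, -0.001]
ft_force: [0.3, -0.2, -1.3]
grip_width: 0.32
```

```bash
python3 at.py 466 -38.2 100.9 93.3 4
```

```text
t 41.9 p [465.8 -38.1 101.7] F [-0.8  0.1 -1.5] g 0.325 q [-0.34  0.02  2.01 -0.    1.11 -1.97]
shift [-0.02 -0.01  0.08] turn [-0. -0.  0.]
```

Call:
carry_out --pt "0.2 0 0 0.25 0 0 0"

```text
time: 41.98
eef_pos: [466.4, -38.2, 100.6]
orientation: [0.0, -0.029, 1.0, -0.0]
ft_force: [-12.6, 3.0, 32.9]
grip_width: 0.321
```

```bash
python3 at.py 466 -38.2 100.9 93.3 3
```

```text
t 42.13 p [466.3 -38.2 100.7] F [-4.5  0.7 10. ] g 0.321 q [-0.34  0.02  2.01 -0.    1.11 -1.97]
shift [ 0.03  0.   -0.02] turn [-0.    -0.     0.001]
```

Call:
carry_out --pt "0.5 0 0 0 0 0 0" --pt "0.5 0 0 0 0 0 0" --pt "0.5 0 0 0 0 0 0" --pt "0.5 0 0 0 0 0 0" --pt "0.5 0 0 -2 0 0 0" --pt "0.5 0 0 -3 0 0 0" --pt "0.5 0 0 -4 0 0 0" --pt "0.5 0 0 -4 0 0 0" --pt "0.5 2 0 -3 0 0 0"

```text
time: 42.88
eef_pos: [442.9, -37.9, 259.1]
orientation: [-0.007, -0.029, 1.0, 0.003]
ft_force: [1.0, -0.7, 1.6]
grip_width: 0.497
```

```bash
python3 at.py 440 -38 240 93.3 4;  python3 - <<'E'
from h import *
im=robot.get_image("wrist"); save(im,"w20",1.5)
im=robot.get_image("side"); save(im,"s20",5,(215,130,335,245))
E
```

```text
t 43.08 p [441.6 -37.9 256.8] F [ 0.   0.1 -0.8] g 0.503 q [-0.36 -0.2   1.9  -0.    1.46 -1.99]
shift [ 0.14 -0.01  1.69] turn [ 0.006 -0.015 -0.   ]
```

View pics/w20.png

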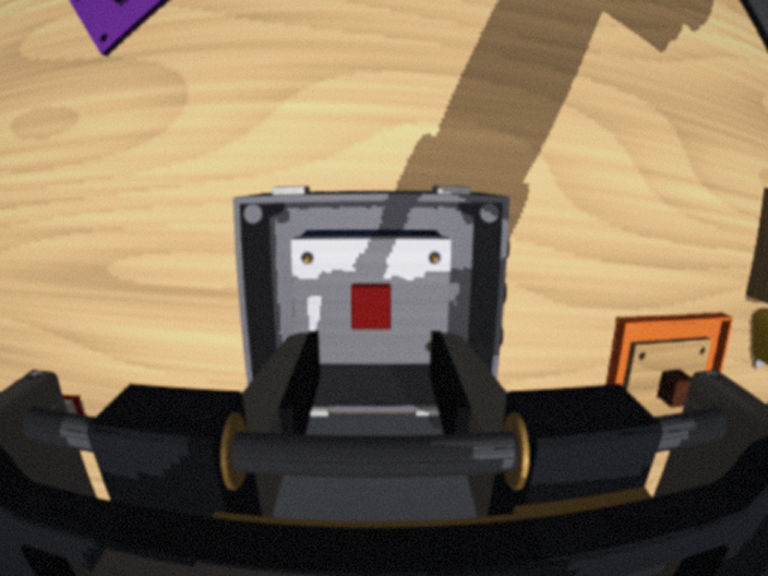

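View pics/s20.png

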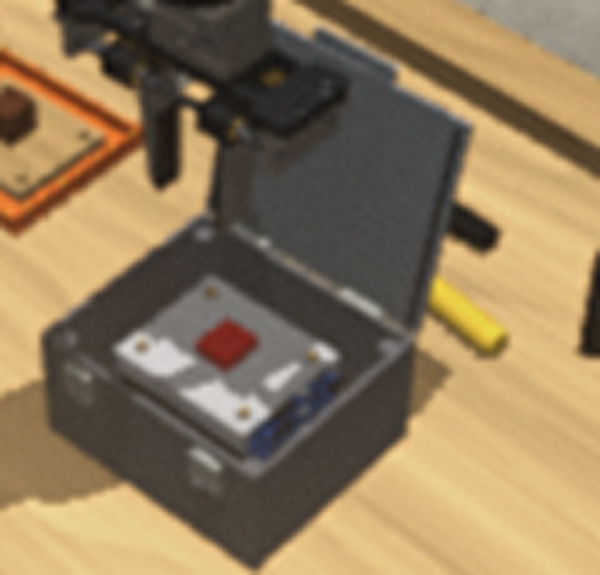

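Call:
carry_out --pt "0 0 0 -4 0 0 0" --pt "0 0 0 -4 0 0 0" --pt "0 -2 0 -1 0 -0.01 0" --pt "0 -3.5 0 0 0 0 0" --pt "0 -3.5 0 0 0 0 0" --pt "0 -3.5 0 0 0 0 0" --pt "0 -3.5 0 0 0 0 0" --pt "0 -3.5 0 0 0 0 0"

```text
time: 43.85
eef_pos: [637.4, -24.0, 323.5]
orientation: [-0.02, -0.028, 0.999, 0.009]
ft_force: [1.0, -0.7, 0.4]
grip_width: 0.004
```

```bash
python3 at.py 665 -26 335 93.3 3; python3 - <<'E'
from h import *
im=robot.get_image("side"); save(im,"s21",1.5)
E
```

```text
t 44.0 p [636.6 -24.2 319.8] F [-0.2  0.2  0.2] g 0.006 q [-0.23  0.32  1.23  0.01  1.64 -1.86]
shift [-2.75 -0.31 -1.65] turn [ 0.021 -0.045 -0.001]
```

View pics/s21.png

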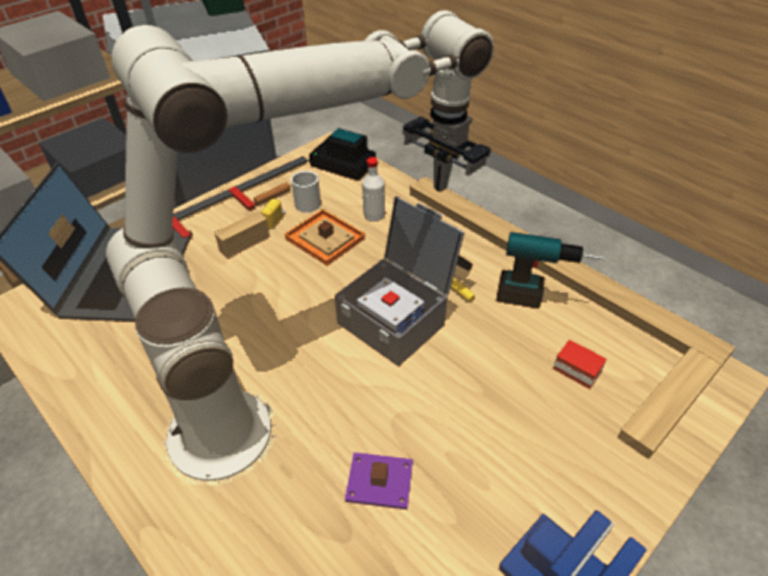

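Call:
carry_out --pt "0 -3 -0.3 0 0.021 -0.045 0"

```text
time: 44.13
eef_pos: [664.4, -25.9, 321.9]
orientation: [0.001, -0.028, 1.0, -0.001]
ft_force: [0.8, -1.4, 0.3]
grip_width: 0.009
```

```bash
python3 at.py 660 -26 245 93.3 5
```

```text
t 44.38 p [664.9 -25.5 321.9] F [ 0.  -0.1  0.5] g 0.006 q [-0.22  0.35  1.18 -0.    1.6  -1.85]
shift [ 0.51 -0.01  7.69] turn [-0.001  0.003 -0.002]
```

Call:
carry_out --pt "0 0 0 2.5 0 0 0" --pt "0 0 0 2.5 0 0 0" --pt "0 0 0 2.5 0 0 0"

```text
time: 44.63
eef_pos: [666.6, -26.8, 256.7]
orientation: [0.01, -0.028, 1.0, -0.003]
ft_force: [1.2, 0.2, 0.5]
grip_width: 0.003
```

```bash
python3 at.py 640 -27.5 245 93.3 4; python3 - <<'E'
from h import *
im=robot.get_image("side"); save(im,"s22",4,(210,90,360,240))
im=robot.get_image("wrist"); save(im,"w22",1)
E
```

```text
t 44.83 p [666.1 -26.6 256. ] F [ 0.  -0.8 -0.1] g 0.006 q [-0.22  0.37  1.3  -0.    1.46 -1.85]
shift [2.63 0.06 1.05] turn [-0.005  0.016 -0.002]
```

View pics/s22.png

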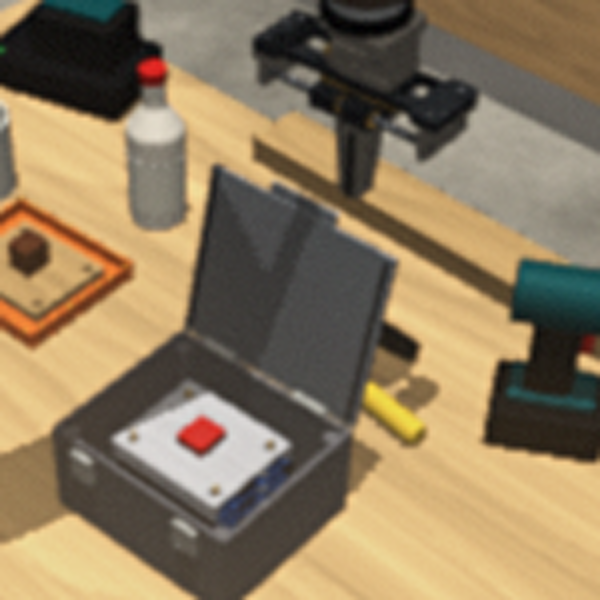

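View pics/w22.png

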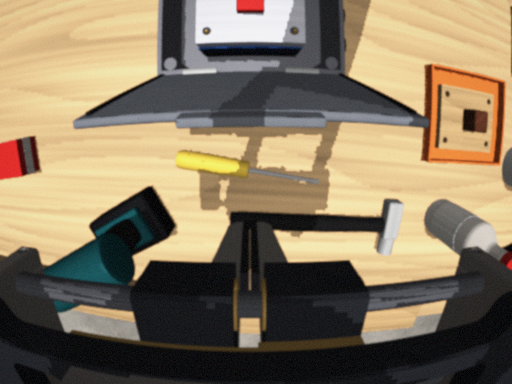

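Call:
carry_out --pt "0 1 0 1.0 -0.005 0.016 0" --pt "0 1.2 0 0 0 0 0" --pt "0 1 0 0 0 0 0"

```text
time: 45.18
eef_pos: [638.4, -29.3, 253.9]
orientation: [0.007, -0.028, 1.0, -0.002]
ft_force: [0.1, 0.7, -0.0]
grip_width: 0.006
```

```bash
python3 at.py 600 -29.9 250 93.3 3
```

```text
t 45.33 p [638.5 -29.3 253.8] F [-0.   0.5  1.2] g 0.006 q [-0.23  0.3   1.39  0.    1.45 -1.86]
shift [3.85 0.15 0.32] turn [-0.003  0.014 -0.002]
```

Call:
carry_out --pt "0 1 0 0.3 0 0.01 0" --pt "0 1 0.05 0 0 0 0" --pt "0 1 0 0 0 0 0" --pt "0 1 0 0 0 0 0"

```text
time: 45.67
eef_pos: [600.3, -31.5, 253.1]
orientation: [0.005, -0.028, 1.0, -0.002]
ft_force: [2.9, 0.8, 2.5]
grip_width: 0.005
```

```bash
python3 at.py 570 -31.6 258 93.3 2
```

```text
t 45.77 p [599.5 -31.4 253.2] F [0.5 0.  0.1] g 0.003 q [-0.25  0.2   1.5  -0.    1.43 -1.88]
shift [ 2.94  0.15 -0.51] turn [-0.005  0.008 -0.002]
```

Call:
carry_out --pt "0 1 0.05 -0.2 -0.005 0.008 0" --pt "0 1 0 -0.2 0 0 0" --pt "0 1 0 0 0 0 0" --pt "0 1 0 0 0 0 0" --pt "0 1 0 0 0 0 0" --pt "0 1 0 0 0 0 0"

```text
time: 46.27
eef_pos: [540.1, -34.5, 258.1]
orientation: [0.002, -0.028, 1.0, 0.001]
ft_force: [2.1, -1.0, -1.6]
grip_width: 0.006
```

```bash
python3 at.py 512 -35 254 93.3 3; python3 - <<'E'
from h import *
im=robot.get_image("side"); save(im,"s23",4,(210,90,360,240))
E
```

```text
t 46.42 p [539.9 -34.5 258.2] F [0.8 1.2 0.2] g 0.004 q [-0.29  0.05  1.66  0.    1.43 -1.92]
shift [2.79 0.11 0.41] turn [ 0.001  0.002 -0.001]
```

View pics/s23.png

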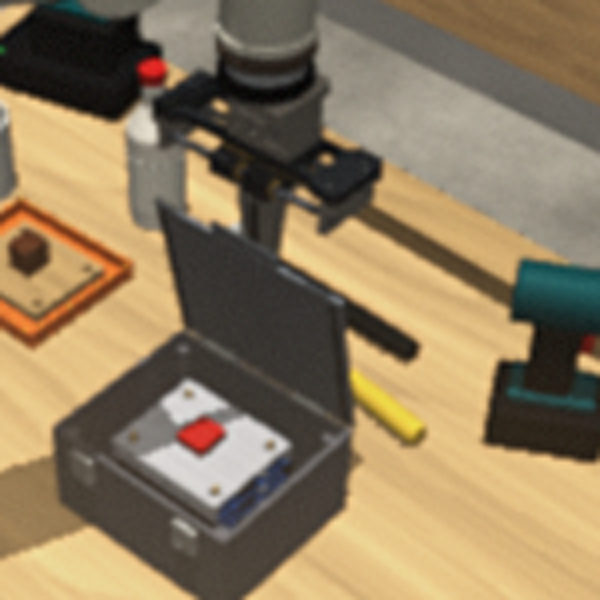

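Call:
carry_out --pt "0 1 0 0.1 0 0 0" --pt "0 1 0 0.2 0 0 0" --pt "0 1 0 0.2 0 0 0" --pt "0 1 0 0.4 0 0 0" --pt "0 1 0 0.4 0 0 0" --pt "0 1 0 0.5 0 0 0" --pt "0 0.8 0 0.6 0 0 0"

```text
time: 47.05
eef_pos: [478.3, -38.6, 235.7]
orientation: [0.007, -0.029, 1.0, 0.001]
ft_force: [1.0, -0.1, 1.4]
grip_width: 0.003
```

```bash
python3 at.py 472 -37.4 235 93.3 2; python3 - <<'E'
from h import *
im=robot.get_image("side"); save(im,"s24",4,(210,90,360,240))
E
```

```text
t 47.15 p [477.2 -38.4 234.7] F [0.6 0.3 0.7] g 0.001 q [-0.34 -0.11  1.86  0.01  1.38 -1.97]
shift [ 0.52  0.13 -0.03] turn [ 0.001  0.011 -0.   ]
```

View pics/s24.png

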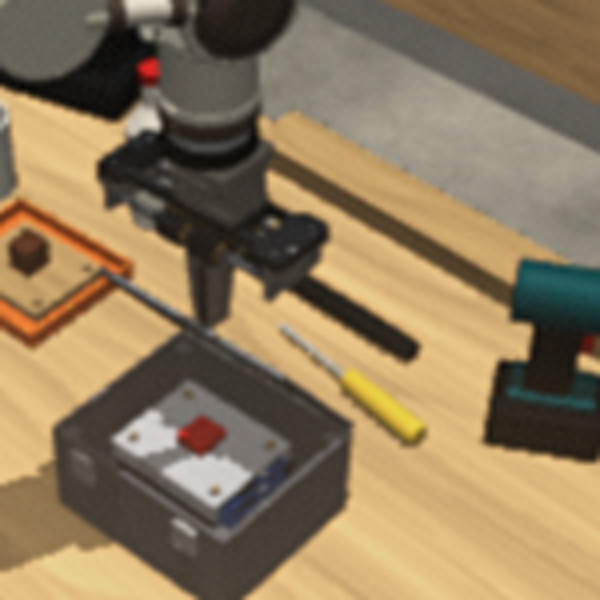

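Call:
carry_out --pt "0 0.8 0 0.7 0 0.011 0" --pt "0 0.8 0 0.8 0 0 0" --pt "0 0.8 0 0.8 0 0 0" --pt "0 0.7 0 0.9 0 0 0" --pt "0 0.6 0 0.9 0 0 0" --pt "0 0.6 0 1 0 0 0"

```text
time: 47.7
eef_pos: [438.2, -42.0, 186.1]
orientation: [0.003, -0.029, 1.0, -0.001]
ft_force: [0.4, -0.5, 1.0]
grip_width: 0.007
```

```bash
python3 at.py 420 -40.4 164 93.3 2; python3 - <<'E'
from h import *
im=robot.get_image("side"); save(im,"s25",4,(210,90,360,240))
E
```

```text
t 47.8 p [436.7 -41.5 184.5] F [-0.4 -0.1 -0.1] g 0.008 q [-0.37 -0.17  2.01  0.    1.3  -2.  ]
shift [1.67 0.21 2.05] turn [0.    0.002 0.001]
```

View pics/s25.png

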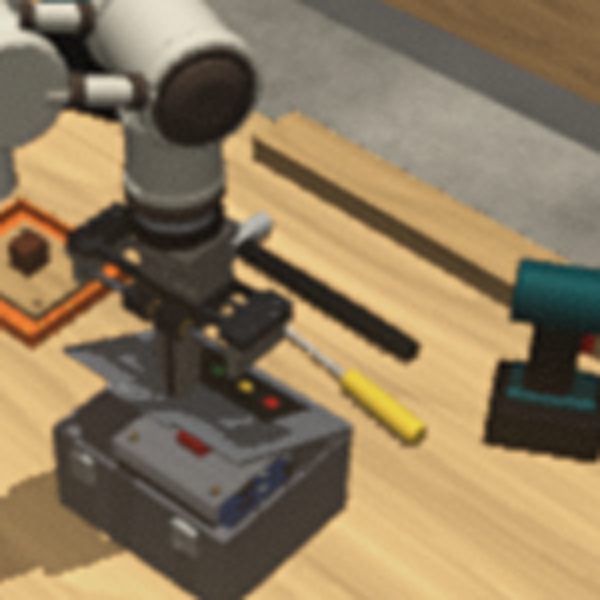

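Lid around 0.45 rad. Continue down, slower.

Call:
carry_out --pt "0 0.5 0.1 0.8 0 0.002 0" --pt "0 0.5 0 0.8 0 0 0" --pt "0 0.4 0 0.8 0 0 0" --pt "0 0.3 0 0.7 0 0 0"

```text
time: 48.18
eef_pos: [423.4, -42.6, 155.6]
orientation: [0.004, -0.03, 1.0, -0.001]
ft_force: [1.3, 1.2, 1.3]
grip_width: 0.004
```

```bash
python3 at.py 413 -40.7 135 93.3 2
```

```text
t 48.28 p [422.1 -42.2 154.6] F [-0.7  0.3  0.2] g 0.005 q [-0.39 -0.18  2.09  0.    1.23 -2.02]
shift [0.91 0.21 1.95] turn [-0.002  0.005  0.001]
```

Call:
carry_out --pt "0 0.4 0 0.7 0 0 0" --pt "0 0.3 0 0.6 0 0 0" --pt "0 0 0 0.6 0 0 0"

```text
time: 48.53
eef_pos: [415.5, -43.1, 135.4]
orientation: [0.004, -0.029, 1.0, -0.001]
ft_force: [-1.3, -0.6, 1.1]
grip_width: 0.007
```

```bash
python3 at.py 413 -40.7 120 93.3 2
```

```text
t 48.63 p [414.9 -42.8 134.5] F [-1.  -0.6  0.4] g 0.007 q [-0.39 -0.18  2.12  0.    1.19 -2.02]
shift [0.19 0.22 1.45] turn [-0.002  0.005  0.001]
```

Call:
carry_out --pt "0 0.1 0 0.3 0 0 0" --pt "0 0 0 0.3 0 0 0" --pt "0 0 0 0.3 0 0 0" --pt "0 0 0 0.3 0 0 0"

```text
time: 48.97
eef_pos: [414.3, -43.1, 122.1]
orientation: [0.003, -0.029, 1.0, -0.001]
ft_force: [-0.9, -0.2, 1.1]
grip_width: 0.001
```

```bash
python3 at.py 413 -40.7 120 93.3 2
```

```text
t 49.07 p [414.1 -43.  121.8] F [-0.2  0.4 -0.3] g 0.008 q [-0.4  -0.16  2.14  0.    1.16 -2.03]
shift [0.1  0.23 0.18] turn [-0.002  0.005  0.001]
```

Call:
carry_out --pt "0 0 0 0.2 0 0 0"

```text
time: 49.15
eef_pos: [414.6, -43.1, 120.6]
orientation: [0.003, -0.029, 1.0, -0.001]
ft_force: [-9.3, 3.0, 30.3]
grip_width: 0.008
```

```bash
python3 at.py 413 -40.7 120 93.3 2
```

```text
t 49.25 p [414.5 -43.1 120.8] F [-3.5  0.8  8.2] g 0.001 q [-0.4  -0.16  2.14  0.    1.16 -2.03]
shift [0.14 0.25 0.08] turn [-0.002  0.006  0.001]
```

Call:
carry_out --pt "0 0 0 0.2 0 0 0"

```text
time: 49.33
eef_pos: [414.6, -43.1, 120.6]
orientation: [0.002, -0.03, 1.0, -0.001]
ft_force: [-11.0, 3.5, 25.2]
grip_width: 0.007
```

```bash
python3 at.py 413 -40.7 120 93.3 2
```

```text
t 49.43 p [414.6 -43.1 120.7] F [-8.   2.4 17.4] g 0.004 q [-0.4  -0.16  2.14  0.    1.16 -2.03]
shift [0.14 0.25 0.07] turn [-0.002  0.004  0.002]
```

Call:
carry_out --pt "0 0 0 -1 0 0 0" --pt "0 0 0 -3 0 0 0" --pt "0 0 0 -4 0 0 0" --pt "0 0 0 -4 0 0 0" --pt "0 3 0 -4 0 0 0" --pt "0 4 0 -2 0 0 0" --pt "0 3 0 0 0 0 0"

```text
time: 50.02
eef_pos: [320.7, -47.6, 299.2]
orientation: [-0.0, -0.032, 0.999, -0.0]
ft_force: [0.1, 0.3, 0.8]
grip_width: 0.006
```

```bash
python3 at.py 340 -40 300 93.3 3; python3 - <<'E'
from h import *
im=robot.get_image("side"); save(im,"s30",4,(180,120,330,250))
import numpy as np
c=-np.array(im["R"]).T@im["t"]
w=robot.get_image("wrist"); save(w,"w30",1.5)
t=robot.get_image("top"); save(t,"t30",1.5)
def xyz(im,X):
    u,v=np.round(proj(im,X)[0]).astype(int); z=im["z_map"][v,u]; d=np.array([(u-im["cx"])/im["fx"],(v-im["cy"])/im["fy"],1])*z
    return np.round(np.array(im["R"]).T@(d-np.array(im["t"])),1)
for X in [(400,-120,106),(395,40,106),(460,-100,106),(460,30,106),(530,-110,106),(530,40,106)]: print("side depth",X,xyz(im,[X]))
for X in [(520,270,16),(520,360,16),(600,270,16),(600,360,16)]: print("top jig",X,xyz(t,[X]))
E
```

```text
t 50.17 p [320.3 -47.4 295.9] F [-0.3  0.6 -0.1] g 0.007 q [-0.53 -0.61  2.11 -0.    1.64 -2.16]
shift [-2.01  0.62 -0.41] turn [ 0.001 -0.002  0.003]
side depth (400, -120, 106) [ 400.1 -119.8  105.1]
side depth (395, 40, 106) [394.8  42.4 104.1]
side depth (460, -100, 106) [459.4 -98.6 106.3]
side depth (460, 30, 106) [460.2  30.6 105.9]
side depth (530, -110, 106) [ 528.7 -112.5  109.6]
side depth (530, 40, 106) [530.6  41.7 105.5]
top jig (520, 270, 16) [521.4 271.5  15.4]
top jig (520, 360, 16) [520.  358.2  17.6]
top jig (600, 270, 16) [602.6 273.6   3.5]
top jig (600, 360, 16) [599.4 359.3  14. ]
```

View pics/s30.png

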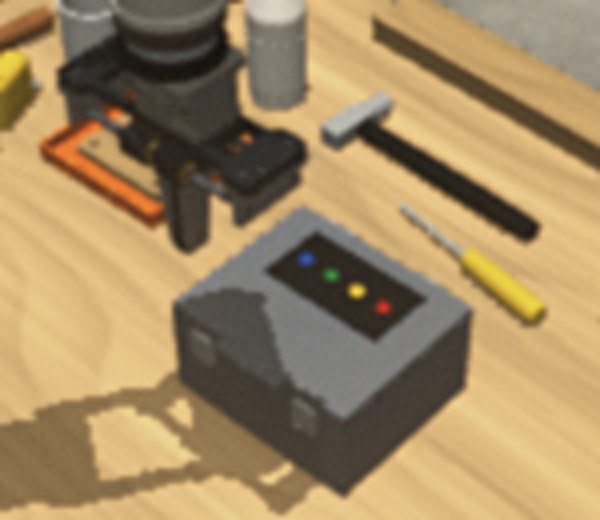

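View pics/t30.png

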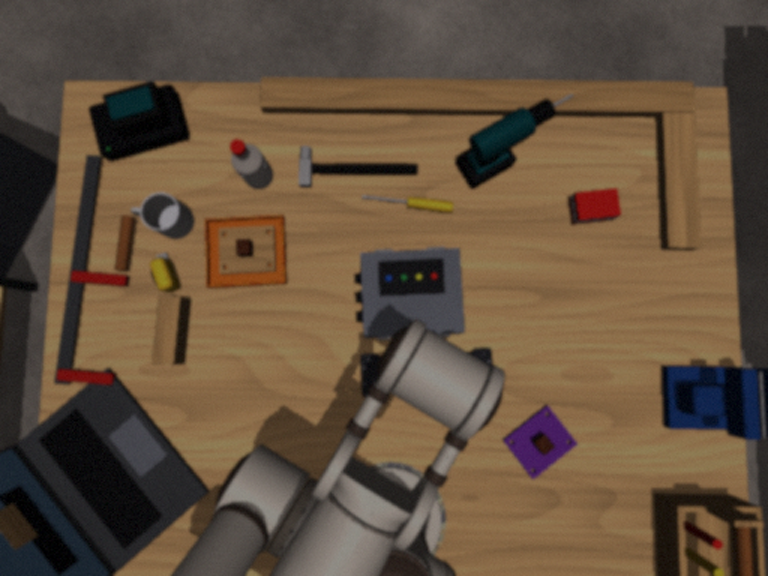

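```bash
python3 -c "
from h import *
st(); print(robot.sign_off())"
```

```text
t 50.32 p [320.7 -46.9 294. ] F [ 0.   0.4 -0. ] g 0.002 q [-0.52 -0.6   2.11 -0.    1.64 -2.16]
the job is handed in; nothing more can be done
None
```

The job is done and handed in at about 50 s of the 208 s allowed. The jig lies in the orange tray, and all three relay boards are stacked on the posts with their green strips towards the cable glands. The cover plate is on top and the lid is shut.

- **Knocked part:** the cover had been moved about 5 cm during the run. I saw it in the wrist camera and gripped it at its new place.
- **Stack seated:** each plate stopped firmly at its expected height, within about 1 mm, and resisted a further push down.
- **Lid:** I pushed it over from behind and eased it down. The last press stopped with the fingertips at 106.6 mm, and the lid's top should be at 106 mm. In the side camera's depth map it reads 104 to 106 mm at five points and 110 mm at a sixth. I take the sixth as noise.
- **Jig:** three of the four tray points I checked read 14 to 18 mm, which fits a flat jig with its top at 16 mm. The fourth read 3.5 mm, and I take it as having missed the jig and hit the tray floor.
- **Forces:** the highest wrist reading I saw was about 57 N, when the first board met the box floor. The limit is 120 N. I saw no sign of the grip slackening.
- **Tools and other things:** in the last top picture the tools and other bench items look to be where they started.

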